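# Press the spice-jar lids home and put the tray away

### The job

Push the lid of every spice jar fully home with the lever press, not with the fingers: stand the jar upright on the press's round spot, pull the bar all the way down, then ease it back up slowly under control, never letting it fly back. Stand each sealed jar upright in the steel tray where the tray is now, and when all are in, slide the loaded tray by its handle along the worktop, without lifting it, onto the black outline, square with it. Leave the mug, bottle and bowl alone, and leave the press arm up.

Things in the scene. Friction and masses are not known exactly. Their poses are not given: they have to be found in the camera images.
- press: Lever press, fixed to the worktop: dark steel base plate 215 x 150 mm, 10 mm thick (reaching 75 mm to -x, 140 mm to +x and 75 mm to either side of the origin), two grey posts 105 mm tall at x = +110 mm, y = +-64 mm. Origin: worktop level under the round spot. Its -x axis points roughly to the robot. It stands at a different place and yaw at each start.
- press_spot (a point): Centre of the round black spot (66 mm wide with its silver rim, flush) on top of the base plate, 10 mm above the worktop, where a jar stands to be pressed; the pad meets the lid right above it. A jar may stand up to about 8 mm off.
- press_hinge (a point): Middle of the arm's hinge line, which runs along the press's y axis; 110 mm from the spot along the press's +x, 93 mm above the worktop.
- press_grip (a point): Middle of the arm's bar, the part to grip: round, black, 16 mm in diameter, along the press's y axis, 220 mm from the hinge, 90 mm clear between the two side arms (12 x 10 mm) that carry it. A rubber half-ball pad (16 mm radius) on a cross-piece halfway along the arm faces the robot when the arm is up, and faces down when it is level.
- press_arm (a joint): Angle of the press arm: 0 = upright (rest, bar 313 mm above the worktop), 1.57 = level along the press's -x (full stroke, at its stop; bar 93 mm up). Spring-returned: about 1 N at the bar when up, 4 N when level; pressing a lid adds 10 N. Let go at the bottom it flies back at over 3 rad/s; below 1 rad/s is slow enough; let go within 0.1 rad of upright it closes gently.
- tray: Shallow steel tray, loose, 0.45 kg, outside 205 (its x) x 90 (its y) x 14 mm high, walls and floor 4 mm; holds up to three jars in a row along its x (about 60 mm apart). A wooden handle bar stands off its -y side. Origin: centre of the underside. The tray's x axis points roughly away from the robot.
- tray_handle (a point): Centre of the tray's handle bar: 14 x 14 mm section, 90 mm long along the tray's x, 84 mm from the tray's centre on its -y side, 53 mm above the worktop, on two 10 mm posts.
- mark: Black rectangular outline, flush on the worktop, 233 x 118 mm outside: where the loaded tray must end. Origin: its centre; its long side is its x axis, like the tray's. It lies to the +y side of the tray's first place.
- mug: Blue mug, 76 mm wide, 90 mm tall; leave alone. Origin: centre of its underside.
- soap: Amber soap bottle, 60 mm wide, 170 mm tall; leave alone. Origin: centre of its underside.
- bowl: White bowl, 110 mm wide, 50 mm tall; leave alone. Origin: centre of its underside.
- jar_a: Squat white ceramic spice jar with a thin blue band, loose, about 0.16 kg, 50 mm in diameter, body 52 mm tall; with its lid 66 mm tall while the lid stands proud, 60 mm when home. Origin: centre of its underside. Two or three jars of this kind are present, on the worktop to the robot's right (-y) at the start.
- lid_a (a joint): How far the cork lid (42 mm wide, 8 mm thick) of jar_a is pushed in, in m: 0 = proud by 6 mm, 0.006 = home. It is tight: it takes about 20 N and stays where it is pushed.
- jar_b: Squat white ceramic spice jar with a thin blue band, loose, about 0.16 kg, 50 mm in diameter, body 52 mm tall; with its lid 66 mm tall while the lid stands proud, 60 mm when home. Origin: centre of its underside. Two or three jars of this kind are present, on the worktop to the robot's right (-y) at the start.
- lid_b (a joint): How far the cork lid (42 mm wide, 8 mm thick) of jar_b is pushed in, in m: 0 = proud by 6 mm, 0.006 = home. It is tight: it takes about 20 N and stays where it is pushed.
- jar_c: Squat white ceramic spice jar with a thin blue band, loose, about 0.16 kg, 50 mm in diameter, body 52 mm tall; with its lid 66 mm tall while the lid stands proud, 60 mm when home. Origin: centre of its underside. Two or three jars of this kind are present, on the worktop to the robot's right (-y) at the start.
- lid_c (a joint): How far the cork lid (42 mm wide, 8 mm thick) of jar_c is pushed in, in m: 0 = proud by 6 mm, 0.006 = home. It is tight: it takes about 20 N and stays where it is pushed.

How it is judged (in metres and radians):
On the way, in this order (a step that is already met when the one before it is completed fails the run):
1. a lid has been pressed home by the press (value of joint press_arm above 1.45 rad and value of joint any of lid_a, lid_b, lid_c above 0.0045 m), for 0.1 s.
2. every jar is sealed and upright in the tray, the tray not yet on the outline, the press arm up (value of joint each of lid_a, lid_b, lid_c above 0.0045 m and x of jar_a in the frame of tray between -0.085 and 0.085 m and y of jar_a in the frame of tray between -0.03 and 0.03 m and z of each of jar_a, jar_b, jar_c in the frame of tray below 0.009 m and angle between each of jar_a, jar_b, jar_c's own z axis and vertical below 0.12 rad and x of jar_b in the frame of tray between -0.085 and 0.085 m and y of jar_b in the frame of tray between -0.03 and 0.03 m and x of jar_c in the frame of tray between -0.085 and 0.085 m and y of jar_c in the frame of tray between -0.03 and 0.03 m and value of joint press_arm below 0.12 rad and horizontal distance between tray and mark above 0.08 m), for 0.2 s.
3. the tray is on the outline (horizontal distance between tray and mark below 0.02 m and angle between the x axis of tray and the x axis of mark, either way round below 0.17 rad), for 0.2 s.
At the end, for the whole second after the job is handed in: Every lid is pushed home (at least 4.5 of its 6 mm), every jar stands upright (within 7 degrees) on the floor of the tray, the tray lies flat with its centre within 20 mm of the outline's and within 10 degrees of its direction, the press arm is up (within 0.12 rad), and everything is at rest (all of step 3 and value of joint each of lid_a, lid_b, lid_c above 0.0045 m and x of jar_a in the frame of tray between -0.085 and 0.085 m and y of jar_a in the frame of tray between -0.03 and 0.03 m and z of each of jar_a, jar_b, jar_c in the frame of tray below 0.009 m and angle between each of jar_a, jar_b, jar_c's own z axis and vertical below 0.12 rad and x of jar_b in the frame of tray between -0.085 and 0.085 m and y of jar_b in the frame of tray between -0.03 and 0.03 m and x of jar_c in the frame of tray between -0.085 and 0.085 m and y of jar_c in the frame of tray between -0.03 and 0.03 m and value of joint press_arm below 0.12 rad and linear speed of each of tray, jar_a, jar_b, jar_c below 0.02 m/s and height (world z) of tray below 0.006 m); the robot touches nothing.
It fails at once if the press arm flies back (faster than 1.8 rad/s upward) (velocity of joint press_arm below -1.8 rad/s).
It fails at once if a lid is pressed by the fingers with over 15 N (contact force between the fingers and lid_a above 15 N or contact force between the fingers and lid_b above 15 N or contact force between the fingers and lid_c above 15 N).
It fails at once if the tray is lifted off the worktop (height (world z) of tray above 0.012 m).
It fails at once if a bystander is moved by more than 30 mm (distance of any of mug, soap, bowl from where it was at the start of the episode above 0.03 m).
Of jar_a, jar_b, jar_c only 2 to 3 are there at a start; the rules pass over those that are not, and their reading is None.
At some moment in a run one of jar_a, jar_b, jar_c may be knocked a few centimetres aside while the robot is not near it.
It also fails if it takes over 210 s, if anything falls off the work surface, if the arm or the gripper's body presses on something with over 40 N, if the wrist force passes 120 N, or if a joint passes its speed limit or range.

### The arm

A 6-joint arm with a two-finger parallel gripper is mounted at the origin on the work surface. World frame = base frame: x ahead of the robot, y to its left, z up, the work surface at z = 0. Lengths are in mm, angles in rad, forces in N, time in s.
With the tool pointing down it reaches from about 400 to 925 mm from the base axis. Payload 12.5 kg.
Tool frame: the origin (TCP) lies at the very end of the fingers, on their centre line; the grasp point (between the pads) lies 19 mm behind it; z points along the fingers, x is the direction in which the jaws open and shut, and the axes are right-handed (so a half turn about z gives the same grasp; the last joint's range is limited). The gripper opens to 95 mm and grips with 3 to 60 N. Pads are 20 mm wide; open, the fingers measure 119 mm over their backs; the gripper's body (75 mm by 180 mm) begins 59 mm behind the grasp point.
Start: joints at [1.144, 0.491, 1.559, -0, 1.092, -0.106], TCP at [197.062, 593.139, 214.661] pointing down, gripper open.
Joint ranges: [-3.1, 3.1], [-0.84, 2.19], [0.05, 2.79], [-1.13, 4.28], [0.06, 2.93], [-2.69, 2.69]. Speed limits (rad/s): [2.22, 2.22, 2.79, 3.14, 3.14, 3.14].

### API

Orientations are given as [roll, pitch, yaw] about the fixed x, y, z axes, in that order (R = Rz(yaw) Ry(pitch) Rx(roll)).
In Python, from cell import env gives the robot as it stands.
- The arm moves only by the tool arm_command, never from a script. Its argument "motion" is one flat list of numbers, 7 for each row, row after row: the opening, from -1 (shut) to 1 (fully open), then the shift along the tool's x, y, z in mm, then the turn, a rotation vector about the tool's x, y, z in degrees. In form: [fingers, dx, dy, dz, rx, ry, rz, fingers, dx, dy, dz, rx, ry, rz, ...]. A call has 1 to 20 rows; each row is the pose to reach, as a shift and turn from the pose commanded when the call began, along the tool's axes at that moment; what a row does not reach only later rows make up. A row lasts 1/10 s, in which the tool goes at most 50 mm and 8.59 degrees, less where a joint would pass 70% of its speed; a pose out of reach is approached as far as the arm can. A call with a gripper value outside its range is refused whole. The fingers move at their own pace and stop on an object; the grip force is fixed at half the most. Time passes only in rows, so rows that repeat a pose let the fingers close. It gives the time, the measured TCP pose, the force and the opening at its end, in the units of the state.
- env.state(): the state, without advancing time (a new reading comes with each control period).
- env.read_camera(name): name is "side" or "top"; returns (picture, depth): 400x640x3 uint8, red, green, blue; 400x640 float32, mm along the optical axis (not along the pixel's ray), 0 where there is no reading.
- env.calibration(name): a dict with "fx", "fy", "cx", "cy" (pixels), "distortion" ([k1, k2, p1, p2, k3] as OpenCV has them; the pictures are not rectified), "cam_to_world" (4x4, takes a point from camera to world coordinates). Camera axes: x right, y down, z forward; pixel columns grow to the right and rows downward; lengths in mm; the calibration is good to about 2 mm. A picture is of the moment at which its call begins. calibration takes no time and is no camera call.
- env.job_done(): hands the job in, once; it reports no verdict.
Trained networks look in the newest picture that a camera, given by its name, has taken for a name from the list of things; names that differ only in an ending like _2 or _b are one class to them, and where a whole thing is asked for, a point or a joint stands for the part that bears it (a point fixed in the world has none). Each returns a list of dicts, best first, with "confidence" (0 to 1); they miss things now and then, are a little off and sometimes report something else, mostly with a low value. They report only what shows in the picture. A call takes as long as a camera call.
- env.recognise(camera, label): "location" ([column, row] in pixels, amid what is visible of it).
- env.silhouettes(camera, label): "region" (400x640 bool, what is visible of it) and "location" ([column, row] in pixels, amid what is visible of it).
- env.spot_point(camera, label): "location" ([column, row] in pixels: a listed point, or the origin of a listed thing).
The state is a dict: "t": time; "joints": joint angles; "qvel": joint speeds; "tau": joint torques, N m; "eef_pos": TCP position; "tcp_rot": TCP orientation; "ft_force": force on the tool from outside, world axes, zero at the start; "moment": the same for the moment, N m; "opening": opening from 0.0 (shut) to 1.0 (fully open).
Only numpy, scipy, OpenCV 4.12 (cv2) and the standard library are available. Lean on these libraries where they do the work, as an engineer would, in place of code of your own. Each camera call takes 0.05 s, during which the arm holds its last target.

## Working session

There is one attempt and no reset: what is moved stays moved. The work goes in short steps, Python scripts to look and compute and a tool call to move; the robot and the scene stay as the last step left them, time stands still between calls to the robot, and variables do not carry over. Pictures are saved under pics/ and viewed, and the job is handed in when it is done.

Besides the shell and the picture viewer there is one more tool, called after "Call:" as name(argument=value, ...) on one line, values as JSON. arm_command: Moves the arm, as the interface text tells. Its arguments: {"type":"object","properties":{"motion":{"type":"array","items":{"type":"number"}}},"required":["motion"]}

```bash
ls; mkdir -p pics
python3 - <<'E'
from cell import env
import cv2
for n in("top","side"):
    p,d=env.read_camera(n); cv2.imwrite(f"pics/{n}0.png",p[:,:,::-1])
    c=env.calibration(n); print(c)
print(env.state())
E
```

```text
pics
{'fx': 403.8105790125261, 'fy': 403.8105790125261, 'cx': 314.2997546697194, 'cy': 196.03711327879134, 'distortion': array([-0.09879997,  0.        ,  0.        ,  0.        ,  0.        ]), 'cam_to_world': array([[ 2.47182609e-02, -9.91105247e-01,  1.30764663e-01,
         4.26875541e+02],
       [-9.99684051e-01, -2.39087912e-02,  7.75685682e-03,
        -1.43869203e+01],
       [-4.56143646e-03, -1.30915084e-01, -9.91383091e-01,
         1.38925273e+03],
       [ 0.00000000e+00,  0.00000000e+00,  0.00000000e+00,
         1.00000000e+00]])}
{'fx': 382.259061520826, 'fy': 382.259061520826, 'cx': 320.7958542461008, 'cy': 197.84192013062656, 'distortion': array([-0.04698084,  0.        ,  0.        ,  0.        ,  0.        ]), 'cam_to_world': array([[ 9.83129422e-01, -1.03214557e-01,  1.51007597e-01,
         4.33383127e+02],
       [-1.82176974e-01, -6.26442743e-01,  7.57879304e-01,
        -7.99205745e+02],
       [ 1.63734367e-02, -7.72603550e-01, -6.34677608e-01,
         8.52394420e+02],
       [ 0.00000000e+00,  0.00000000e+00,  0.00000000e+00,
         1.00000000e+00]])}
{'t': 0.1, 'joints': array([ 1.14439105e+00,  4.91470664e-01,  1.55936677e+00,  8.01441465e-06,
        1.09173486e+00, -1.05595444e-01]), 'qvel': array([ 0.00098911, -0.00119592, -0.00299931, -0.00031618, -0.00182681,
        0.00109713]), 'tau': array([ 1.92389758e-03, -6.13630342e+01, -2.58608669e+01,  6.93726051e-02,
        4.70219110e-02, -6.71134239e-05]), 'eef_pos': array([196.96949219, 592.92574557, 214.1454578 ]), 'tcp_rot': array([-3.14148233e+00,  9.73436773e-04,  1.24998285e+00]), 'ft_force': array([ 0.37655461, -0.3359315 , -0.38933392]), 'moment': array([ 0.04052199,  0.00390296, -0.0090172 ]), 'opening': 1.0024961266172692}
```

View pics/top0.png

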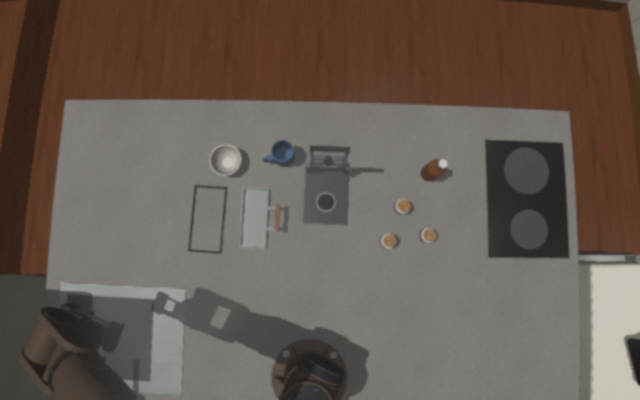

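View pics/side0.png

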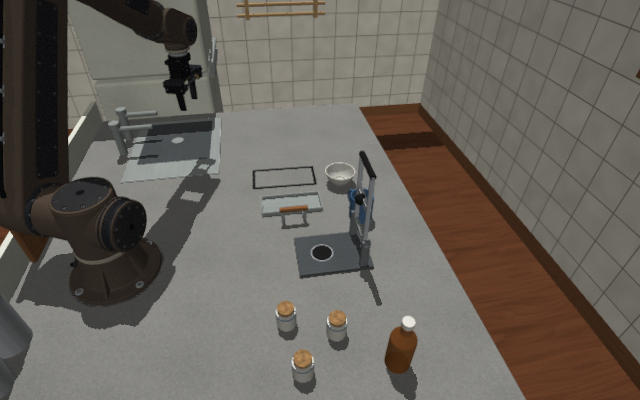

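The top view shows three jars at about (403,206), (429,235) and (389,241), the press spot at (326,202), the tray at (255,218) with its handle at (278,217), the outline at (208,219), the bowl at (226,160), the mug at (282,153) and the soap bottle at (436,169).

```bash
cat > h.py <<'E'
import numpy as np, cv2
from cell import env
def ray(cam,uv):
    c=env.calibration(cam); K=np.array([[c['fx'],0,c['cx']],[0,c['fy'],c['cy']],[0,0,1]])
    n=cv2.undistortPoints(np.array(uv,float).reshape(-1,1,2),K,c['distortion']).reshape(-1,2)
    T=c['cam_to_world']; d=np.c_[n,np.ones(len(n))]@T[:3,:3].T
    return T[:3,3],d
def atz(cam,uv,z):
    o,d=ray(cam,uv); return o+d*((z-o[2])/d[:,2])[:,None]
def proj(cam,P):
    c=env.calibration(cam); K=np.array([[c['fx'],0,c['cx']],[0,c['fy'],c['cy']],[0,0,1]])
    T=np.linalg.inv(c['cam_to_world']); 
    return cv2.projectPoints(np.array(P,float).reshape(-1,1,3),cv2.Rodrigues(T[:3,:3])[0],T[:3,3],K,c['distortion'])[0].reshape(-1,2)
def cloud(cam,d,mask):
    v,u=np.where(mask&(d>0)); o,r=ray(cam,np.c_[u,v]); return o+r*d[v,u][:,None]
def tri(u1,u2): # top, side
    o1,d1=ray("top",[u1]);o2,d2=ray("side",[u2])
    A=np.c_[d1[0],-d2[0]]; s=np.linalg.lstsq(A,o2-o1,rcond=None)[0]
    return (o1+d1[0]*s[0]+o2+d2[0]*s[1])/2, np.linalg.norm(o1+d1[0]*s[0]-o2-d2[0]*s[1])
E
python3 - <<'E'
from h import *
np.set_printoptions(precision=1,suppress=True)
env.read_camera("top");env.read_camera("side")
Z=dict(press_spot=10,press_hinge=93,press_grip=313,tray=0,tray_handle=53,mark=0,jar_a=0,lid_a=62,mug=0,soap=0,bowl=0)
for l,z in Z.items():
    for cam in("top","side"):
        for r in env.spot_point(cam,l)[:4]:
            if r['confidence']>.3: print(l,cam,np.array(r['location']),round(r['confidence'],2),atz(cam,[r['location']],z)[0])
for l in("tray","mark","jar_a","lid_a","press"):
    for cam in("top","side"):
      for r in env.silhouettes(cam,l)[:4]:
        if r['confidence']<.3: continue
        m=r['region'].astype(np.uint8); c=max(cv2.findContours(m,0,2)[0],key=cv2.contourArea)
        z={'tray':14,'lid_a':66}.get(l,0)
        W=atz(cam,c.reshape(-1,2),z)[:,:2].astype(np.float32); (cx,cy),(w,h),a=cv2.minAreaRect(W)
        print(l,cam,'rect',[round(float(q),1) for q in (cx,cy,w,h,a)],round(r['confidence'],2),m.sum())
E
```

```text
press_spot top [325.1 205.4] 0.78 [577.3 -41.5  10. ]
press_spot side [321.3 254.1] 0.6 [587.7 -50.4  10. ]
press_hinge side [360.4 229.4] 0.91 [699.8 -50.3  93. ]
press_grip top [329.9 147.7] 0.72 [703.2 -45.3 313. ]
press_grip side [364.9 164.3] 0.91 [694.6 -43.1 313. ]
tray top [254.8 217.1] 0.91 [531.7 200.3   0. ]
tray side [291.5 205.8] 0.74 [529.5 192.8   0. ]
tray_handle top [278.4 217.5] 0.72 [528.4 113.4  53. ]
tray_handle top [326.6 164.2] 0.47 [712.5 -42.8  53. ]
tray_handle top [426.5 178.6] 0.41 [ 671.7 -381.6   53. ]
tray_handle side [295.  209.4] 0.94 [532.3 111.9  53. ]
mark top [206.2 218.8] 0.67 [521.3 370.    0. ]
mark side [284.4 174. ] 0.78 [525.8 381.2  -0. ]
jar_a top [424.6 233.6] 0.78 [ 488.5 -387.4    0. ]
jar_a top [402.4 208.9] 0.76 [ 572.5 -310.2    0. ]
jar_a top [329.  203.2] 0.72 [586.3 -55.    0. ]
jar_a top [385.5 242.8] 0.62 [ 454.3 -251.7    0. ]
jar_a side [284.7 324.4] 0.67 [ 455.6 -258.7    0. ]
jar_a side [305.  369.1] 0.66 [ 488.2 -382.     0. ]
jar_a side [334.7 332.7] 0.58 [ 574.5 -302.9    0. ]Traceback (most recent call last):
  File "<stdin>", line 7, in <module>
ValueError: it knows: bowl, jar, mark, mug, press, press_grip, press_hinge, press_spot, soap, tray, tray_handle
```

```bash
cat > fit.py <<'E'
from h import *
np.set_printoptions(precision=1,suppress=True)
def jars(cams=("top","side"),conf=.3):
    out=[]
    for cam in cams:
        p,d=env.read_camera(cam)
        # lids: orange-ish in hsv, cloud height 50..72
        hsv=cv2.cvtColor(p,cv2.COLOR_RGB2HSV)
        m=((hsv[:,:,0]<22)&(hsv[:,:,1]>90)&(hsv[:,:,2]>90)).astype(np.uint8)
        n,L,S,C=cv2.connectedComponentsWithStats(m)
        for i in range(1,n):
            if S[i,4]<25 or S[i,4]>800: continue
            P=cloud(cam,d,L==i)
            if len(P)<15: continue
            z=np.median(P[:,2])
            if 45<z<100:
                T=P[P[:,2]>np.percentile(P[:,2],80)-6]
                out.append((cam,np.r_[(T[:,0].min()+T[:,0].max())/2,(T[:,1].min()+T[:,1].max())/2,np.percentile(T[:,2],60)],T.max(0)-T.min(0),C[i]))
    return out
E
python3 - <<'E'
from fit import *
for j in jars(): print(*j)
p,d=env.read_camera("top")
for l in("tray","mark","jar","press"):
    for cam in("top","side"):
      env.read_camera(cam)
      for r in env.silhouettes(cam,l)[:4]:
        if r['confidence']<.3: continue
        m=r['region'].astype(np.uint8); c=max(cv2.findContours(m,0,2)[0],key=cv2.contourArea)
        z={'tray':14}.get(l,0)
        W=atz(cam,c.reshape(-1,2),z)[:,:2].astype(np.float32); (cx,cy),(w,h),a=cv2.minAreaRect(W)
        print(l,cam,'rect',[round(float(q),1) for q in (cx,cy,w,h,a)],round(r['confidence'],2),m.sum())
big=cv2.resize(p[120:280,170:470],None,fx=2.6,fy=2.6,interpolation=cv2.INTER_CUBIC); cv2.imwrite("pics/z1.png",np.clip(big[:,:,::-1]*1.5,0,255))
E
```

```text
top [ 578.6 -301.3   66.1] [33.2 34.1  9.7] [404.  205.3]
top [527.8 117.7  60.3] [76.   6.2 11.1] [276.9 217.3]
top [ 483.  -386.1   66.1] [30.1 32.6  8.8] [429.6 234.6]
top [ 460.8 -253.4   66.2] [29.7 36.5 10.5] [389.7 240.5]
side [527.  116.3  59.2] [84.5 12.8  7.7] [293.2 207.6]
side [ 459.8 -253.9   65.3] [38.2 43.1  8.6] [285.2 307.8]
side [ 577.4 -301.9   65. ] [38.2 42.4  8.3] [337.  317.6]
side [ 482.1 -388.2   65.7] [38.2 39.6  8.8] [302.3 358.2]
tray top rect [528.9, 180.7, 135.4, 201.5, 88.5] 0.95 1702
tray top rect [582.9, -311.0, 38.0, 45.3, 1.3] 0.59 128
tray side rect [526.7, 180.1, 139.0, 206.1, 87.6] 0.58 1266
mark top rect [520.2, 366.5, 121.4, 234.8, 86.3] 0.64 537
mark side rect [411.8, 379.5, 116.9, 44.5, 68.7] 0.8 113
jar top rect [582.6, -305.3, 53.7, 60.1, 45.6] 0.76 234
jar top rect [462.3, -256.9, 51.3, 55.5, 1.2] 0.7 220
jar top rect [496.3, 314.7, 12.1, 93.7, 88.5] 0.64 131
jar top rect [483.9, -394.1, 55.8, 57.5, 45.1] 0.6 228
jar side rect [484.7, -371.4, 79.4, 51.4, 80.1] 0.81 624
jar side rect [461.3, -233.4, 89.5, 47.0, 82.4] 0.6 508
jar side rect [582.5, -281.3, 80.6, 50.2, 76.7] 0.58 496
press top rect [652.4, -45.6, 153.4, 274.1, 89.6] 0.71 3146
press side rect [695.1, 190.4, 691.6, 246.6, 72.5] 0.87 4178[ WARN:0@26.505] global loadsave.cpp:1063 imwrite_ Unsupported depth image for selected encoder is fallbacked to CV_8U.
```

View pics/z1.png

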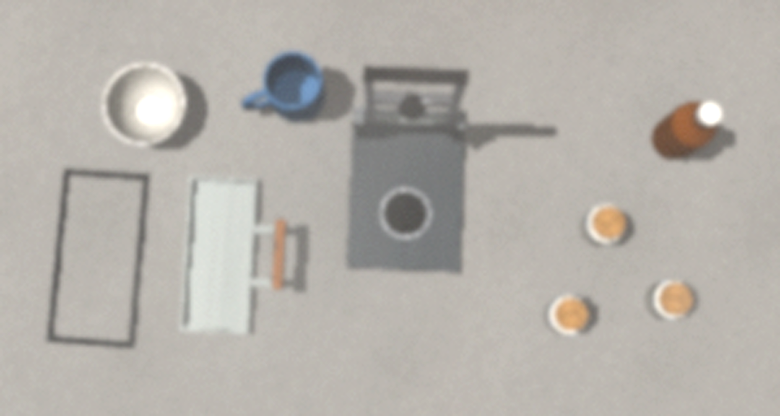

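The zoomed view (2.6x, origin at (170,120)) shows upright jars, the arm up, and a small yaw on the press, tray and outline. Next I'll refine those poses.

Run:
```python
from fit import *
p,d=env.read_camera("top"); ps,ds=env.read_camera("side")
g=cv2.cvtColor(p,cv2.COLOR_RGB2GRAY).astype(int)
hsv=cv2.cvtColor(p,cv2.COLOR_RGB2HSV)
def rep(name,m,z,cam="top"):
    m=m.astype(np.uint8)
    n,L,S,C=cv2.connectedComponentsWithStats(m)
    i=1+np.argmax(S[1:,4]); c=max(cv2.findContours((L==i).astype(np.uint8),0,1)[0],key=cv2.contourArea)
    W=atz(cam,c.reshape(-1,2),z)[:,:2].astype(np.float32); r=cv2.minAreaRect(W)
    print(name,S[i,4],[np.round(q,1) for q in (*r[0],*r[1],r[2])], 'bbox c',C[i])
    return L==i
def box(u0,v0,u1,v1):
    m=np.zeros(g.shape,bool); m[v0:v1,u0:u1]=1; return m
rep("mark",(g<85)&box(182,178,233,260),0)
rep("tray",(g>150)&box(236,183,269,252),14)
print(g[218,185:240],g[218,236:285])
rep("spotdark",(g<70)&box(308,185,345,220),10)
print(g[202,300:352],g[180:230,325])
for cam,pp,dd in(("top",p,d),("side",ps,ds)):
    v,u=np.mgrid[0:400,0:640]; 
    P=cloud(cam,dd,np.ones_like(dd,bool)); 
    s=(P[:,2]>295)&(P[:,0]>600)&(P[:,0]<760)&(abs(P[:,1]+45)<110)&(P[:,2]<335)
    Q=P[s]; print(cam,"bar",len(Q),Q.min(0),Q.max(0),np.median(Q,0))
    vx=np.polyfit(Q[:,1],Q[:,0],1); print("yaw from bar",-vx[0])
    s=(P[:,2]>6)&(P[:,2]<16)&(P[:,0]>490)&(P[:,0]<690)&(abs(P[:,1]+45)<95)
    Q=P[s]; print("plate",cv2.minAreaRect(Q[:,:2].astype(np.float32)))
```

```text
mark 277 [np.float64(522.6), np.float64(365.1), np.float64(117.2), np.float64(229.9), np.float64(87.8)] bbox c [206.7 217.2]
tray 3 [np.float64(470.5), np.float64(225.8), np.float64(3.4), np.float64(6.9), np.float64(1.6)] bbox c [246.  234.3]
[122 123 122 124 123 111  87  73  87 112 120 122 122 123 122 121 122 122
 121 121 122 120 121 121 123 122 122 121 119 122 122 123 123 124 122 122
 115  94  76  85 106 120 124 125 124 124 123 124 125 124 125 124 123 126
 126] [124 123 126 126 131 128 111 112 137 148 149 150 149 148 147 146 146 146
 148 146 145 142 143 145 144 144 145 146 146 143 131 109 104 115 122 122
 124 122 118 109 106 106 103 104 116 121 120 113  97]
spotdark 157 [np.float64(590.8), np.float64(-42.6), np.float64(45.0), np.float64(44.7), np.float64(1.3)] bbox c [325.5 201.7]
[118 117 116 110 101  91  89  88  89  90  90  87  88  88  90  97 104  95
  76  65  61  61  60  60  60  61  58  58  58  57  57  59  61  75  97 109
  97  85  81  81  83  81  82  81  80  80  80  81  96 114 122 123] [ 85  85  84  84  84  84  84  86  84  85  87  98 111 109  86  66  61  59
  60  59  59  59  61  60  60  58  58  60  62  79 104 110  97  84  83  84
  84  83  84  84  83  84  84  88 103 117 123 122 121 120]
top bar 242 [690.5 -98.7 297.3] [708.2   9.1 325.1] [697.6 -45.4 318.8]
yaw from bar -0.01553707918933049
plate ((592.1804809570312, -45.22736358642578), (195.7035675048828, 186.1083526611328), 0.0629502609372139)
side bar 228 [ 689.8 -100.7  295.1] [706.9  12.3 322.6] [695.9 -58.8 318.2]
yaw from bar 0.001855122153179428
plate ((601.9740600585938, -43.127037048339844), (154.17306518554688, 176.7798614501953), 89.26874542236328)
```

Run:
```python
from fit import *
from scipy.ndimage import map_coordinates
from scipy.optimize import minimize
G={}
for c in("top","side"):
    p,d=env.read_camera(c); G[c]=cv2.GaussianBlur(cv2.cvtColor(p,cv2.COLOR_RGB2GRAY).astype(np.float32),(0,0),.7)
def samp(c,P):
    uv=proj(c,P); return map_coordinates(G[c],[uv[:,1],uv[:,0]],order=1,mode='nearest')
def ring(c,x,y,z,r,n=60):
    t=np.linspace(0,2*np.pi,n,endpoint=False); return samp(c,np.c_[x+r*np.cos(t),y+r*np.sin(t),np.full(n,z)]).mean()
def rect(c,x,y,a,L,W,z,n=40):
    s=np.linspace(-.5,.5,n); q=np.r_[np.c_[s*L,0*s+W/2],np.c_[s*L,0*s-W/2],np.c_[0*s+L/2,s*W],np.c_[0*s-L/2,s*W]]
    R=np.array([[np.cos(a),-np.sin(a)],[np.sin(a),np.cos(a)]]); q=q@R.T+[x,y]
    return samp(c,np.c_[q,np.full(len(q),z)]).mean()
def best(f,x0):
    b=None
    for dx in(-6,0,6):
        for dy in(-6,0,6):
            for da in ((-.06,0,.06) if len(x0)>2 else (0,)):
                s=np.array(x0)+[dx,dy,da][:len(x0)]
                r=minimize(f,s,method="Nelder-Mead",options=dict(initial_simplex=np.vstack([s]+[s+e for e in np.diag([3,3,.03][:len(s)])]),xatol=1e-3))
                if b is None or r.fun<b.fun:b=r
    return b
np.set_printoptions(precision=3,suppress=True)
for c in("top","side"):
    r=best(lambda v:ring(c,*v,10,22)-ring(c,*v,10,31),[590,-44]); print(c,"spot",r.x,r.fun)
    r=best(lambda v:rect(c,*v,229,114,0)-.5*rect(c,*v,249,134,0)-.5*rect(c,*v,209,94,0),[522,366,0]); print(c,"mark",r.x,r.fun)
    # tray: bright floor; inside vs outside
    r=best(lambda v:-rect(c,*v,198,83,14)+rect(c,*v,213,98,7)*0.0-rect(c,*v,198,83,14)*0+rect(c,*v,211,96,2),[528,200,0]); print(c,"tray",r.x,r.fun)
    # plate center at spot + 32.5 along x
    def pl(v):
        x,y,a=v; cx,cy=x+32.5*np.cos(a),y+32.5*np.sin(a)
        s=np.linspace(-.45,.45,40);o=0
        def seg(L0,W0):
            q=np.r_[np.c_[-L0/2+0*s,s*140],np.c_[s*190-20,0*s+W0/2],np.c_[s*190-20,0*s-W0/2]]
            R=np.array([[np.cos(a),-np.sin(a)],[np.sin(a),np.cos(a)]]);q=q@R.T+[cx,cy]
            return samp(c,np.c_[q,np.full(len(q),10.)]).mean()
        return seg(207,142)-seg(223,158)
    r=best(pl,[590,-44,0]); print(c,"press",r.x,r.fun)
```

```text
top spot [590.546 -42.286] -34.48101043701172Traceback (most recent call last):
  File "<stdin>", line 27, in <module>
  File "<stdin>", line 21, in best
    res = _minimize_neldermead(fun, x0, args, callback, bounds=bounds,
                               **options)
    fsim[j] = func(sim[j])
              ~~~~^^^^^^^^
    fx = function(np.copy(x), *(wrapper_args + args))
  File "<stdin>", line 27, in <lambda>
  File "<stdin>", line 14, in rect
  File "<stdin>", line 8, in samp
  File "h.py", line 11, in proj
    c=env.calibration(cam); K=np.array([[c['fx'],0,c['cx']],[0,c['fy'],c['cy']],[0,0,1]])
ValueError: time passes only in moves, steps and waits
```

```bash
sed -i 's/env.calibration(cam)/cal(cam)/; s/^from cell import env/from cell import env\nimport functools\n@functools.lru_cache\ndef cal(cam): return env.calibration(cam)/' h.py
cat > reg.py <<'E'
from fit import *
from scipy.ndimage import map_coordinates
from scipy.optimize import minimize
G={}
def grab(c):
    p,d=env.read_camera(c); G[c]=cv2.GaussianBlur(cv2.cvtColor(p,cv2.COLOR_RGB2GRAY).astype(np.float32),(0,0),.7); return p,d
def samp(c,P):
    uv=proj(c,P); return map_coordinates(G[c],[uv[:,1],uv[:,0]],order=1,mode='nearest')
def ring(c,x,y,z,r,n=60):
    t=np.linspace(0,2*np.pi,n,endpoint=False); return samp(c,np.c_[x+r*np.cos(t),y+r*np.sin(t),np.full(n,z)]).mean()
def rect(c,x,y,a,L,W,z,n=40):
    s=np.linspace(-.5,.5,n); q=np.r_[np.c_[s*L,0*s+W/2],np.c_[s*L,0*s-W/2],np.c_[0*s+L/2,s*W],np.c_[0*s-L/2,s*W]]
    R=np.array([[np.cos(a),-np.sin(a)],[np.sin(a),np.cos(a)]]); q=q@R.T+[x,y]
    return samp(c,np.c_[q,np.full(len(q),z)]).mean()
def best(f,x0):
    b=None
    for dx in(-6,0,6):
        for dy in(-6,0,6):
            for da in ((-.06,0,.06) if len(x0)>2 else (0,)):
                s=np.array(x0)+[dx,dy,da][:len(x0)]
                r=minimize(f,s,method="Nelder-Mead",options=dict(initial_simplex=np.vstack([s]+[s+e for e in np.diag([3,3,.03][:len(s)])]),xatol=1e-2,fatol=1e-2))
                if b is None or r.fun<b.fun:b=r
    return b
def mark(c,x0): return best(lambda v:rect(c,*v,229,114,0)-.5*rect(c,*v,249,134,0)-.5*rect(c,*v,209,94,0),x0)
def tray(c,x0): return best(lambda v:-rect(c,*v,196,81,12)+rect(c,*v,211,96,8),x0)
def press(c,x0):
    def pl(v):
        x,y,a=v; cx,cy=x+32.5*np.cos(a),y+32.5*np.sin(a)
        s=np.linspace(-.45,.45,40)
        def seg(L0,W0):
            q=np.r_[np.c_[-L0/2+0*s,s*140],np.c_[s*190-20,0*s+W0/2],np.c_[s*190-20,0*s-W0/2]]
            R=np.array([[np.cos(a),-np.sin(a)],[np.sin(a),np.cos(a)]]);q=q@R.T+[cx,cy]
            return samp(c,np.c_[q,np.full(len(q),10.)]).mean()
        return seg(207,142)-seg(223,158)
    return best(pl,x0)
np.set_printoptions(precision=3,suppress=True)
E
python3 - <<'E'
from reg import *
for c in("top","side"):
    grab(c)
    r=best(lambda v:ring(c,*v,10,22)-ring(c,*v,10,31),[590,-44]); print(c,"spot",r.x,r.fun)
    for n,f,x in(("mark",mark,[522,366,0]),("tray",tray,[528,200,0]),("press",press,[590,-44,0])):
        r=f(c,x); print(c,n,r.x,r.fun)
print(env.state()['t'])
E
```

```text
top spot [590.545 -42.29 ] -34.753013610839844
top mark [522.311 365.549  -0.04 ] -27.87990951538086
top tray [525.499 205.414  -0.025] -9.373489379882812
top press [589.544 -43.78   -0.017] -22.962600708007812
side spot [589.65  -42.951] -77.7838363647461
side mark [521.178 364.457  -0.041] -45.4249267578125
side tray [520.666 208.804  -0.019] -12.095779418945312
side press [587.694 -52.966  -0.01 ] -40.28321075439453
2.15
```

Run:
```python
from reg import *
p,d=grab("top"); g=G["top"]
m=np.zeros(g.shape,np.uint8); m[183:255,236:271]=(g[183:255,236:271]>134)
n,L,S,C=cv2.connectedComponentsWithStats(m); i=1+np.argmax(S[1:,4]); c=cv2.findContours((L==i).astype(np.uint8),0,1)[0][0]
W=atz("top",c.reshape(-1,2),4)[:,:2].astype(np.float32); print("floor",S[i,4],cv2.minAreaRect(W))
hsv=cv2.cvtColor(p,cv2.COLOR_RGB2HSV)
for cam in("top","side"):
    p,d=grab(cam); hsv=cv2.cvtColor(p,cv2.COLOR_RGB2HSV)
    P0=proj(cam,[[527,115,60]])[0].astype(int)
    m=np.zeros(g.shape,bool); m[P0[1]-25:P0[1]+25,P0[0]-25:P0[0]+25]=1
    m&=(hsv[:,:,0]<20)&(hsv[:,:,1]>90)
    P=cloud(cam,d,m); v,u=np.where(m); W=atz(cam,np.c_[u,v],58)[:,:2].astype(np.float32)
    print(cam,"handle",cv2.minAreaRect(W),np.polyfit(W[:,0],W[:,1],1)[0],np.percentile(P[:,2],[10,50,90]))
r=env.silhouettes("top","tray")[0]
```

```text
floor 1246 ((527.5859985351562, 191.78317260742188), (94.01386260986328, 201.8514862060547), 88.66126251220703)
top handle ((528.06298828125, 118.3564453125), (5.291578769683838, 76.45043182373047), 88.2266616821289) -0.031801934224059976 [57.151 60.481 63.018]
side handle ((526.8275756835938, 110.55750274658203), (23.045291900634766, 85.028564453125), 89.38239288330078) -0.006888468375360491 [49.355 56.575 60.365]
```

```bash
cat > rel.py <<'E'
import sys,numpy as np
from scipy.spatial.transform import Rotation as R
from cell import env
s=env.state(); p=s['eef_pos']; Rt=R.from_euler('xyz',s['tcp_rot']) 
print('t',round(s['t'],2),'p',p.round(1),'rpy',s['tcp_rot'].round(4),'F',s['ft_force'].round(1),'open',round(s['opening'],3))
# args: x,y,z,yaw
for a in sys.argv[1:]:
    x,y,z,w=map(float,a.split(','))
    T=R.from_euler('xyz',[np.pi,0,w]); print(a,'->',Rt.inv().apply(np.array([x,y,z])-p).round(1),np.degrees((Rt.inv()*T).as_rotvec()).round(2))
E
python3 rel.py 480,250,220,1.5708 460,-254,160,1.5708 460,-254,130,1.5708; python3 -c "
from fit import *
for j in jars(): print(*j)"
```

```text
t 2.35 p [197.1 593.2 214.7] rpy [-3.1416e+00 -1.0000e-04  1.2500e+00] F [-0.5 -0.  -0.8] open 1.002
480,250,220,1.5708 -> [-236.4  376.7   -5.4] [ 0.000e+00 -1.000e-02 -1.838e+01]
460,-254,160,1.5708 -> [-721.   516.7   54.6] [ 0.000e+00 -1.000e-02 -1.838e+01]
460,-254,130,1.5708 -> [-721.   516.7   84.6] [ 0.000e+00 -1.000e-02 -1.838e+01]
top [ 578.5 -301.5   66.5] [33.3 34.8  9.2] [404.  205.2]
top [527.7 117.8  61.8] [75.9  5.8  9.8] [276.8 217.1]
top [ 483.  -386.6   66.4] [29.8 34.6  9.7] [429.6 234.6]
top [ 460.8 -255.3   66.6] [29.7 33.9 10.1] [389.7 240.5]
side [527.  114.5  59.3] [84.1 13.9  9.4] [293.2 207.6]
side [ 459.8 -254.9   65.4] [38.3 39.2  9.3] [285.2 307.8]
side [ 577.2 -302.4   65.3] [38.3 40.1  7.6] [337.  317.6]
side [ 482.1 -388.1   65.8] [38.1 40.8  8.1] [302.3 358.3]
```

Call:
arm_command(motion=[1,-236,377,-5,0,0,-18.4,1,-236,377,-5,0,0,-18.4,1,-236,377,-5,0,0,-18.4,1,-236,377,-5,0,0,-18.4,1,-236,377,-5,0,0,-18.4,1,-236,377,-5,0,0,-18.4,1,-236,377,-5,0,0,-18.4,1,-236,377,-5,0,0,-18.4,1,-236,377,-5,0,0,-18.4,1,-721,517,75,0,0,-18.4,1,-721,517,75,0,0,-18.4,1,-721,517,75,0,0,-18.4,1,-721,517,75,0,0,-18.4,1,-721,517,75,0,0,-18.4,1,-721,517,75,0,0,-18.4,1,-721,517,75,0,0,-18.4,1,-721,517,75,0,0,-18.4,1,-721,517,75,0,0,-18.4,1,-721,517,75,0,0,-18.4,1,-721,517,75,0,0,-18.4])

```text
t: 4.45
eef_pos: [459.9, -258.3, 138.8]
tcp_rot: [3.141, 0.0, 1.568]
ft_force: [0.4, 0.8, 0.1]
opening: 0.999
```

```bash
python3 rel.py 460.3,-254.5,16,1.5708
```

```text
t 4.45 p [ 459.9 -258.3  138.8] rpy [3.1414e+00 4.0000e-04 1.5675e+00] F [0.4 0.8 0.1] open 0.999
460.3,-254.5,16,1.5708 -> [  3.9   0.4 122.8] [ 0.01  0.03 -0.19]
```

Call:
arm_command(motion=[1,0,0,40,0,0,0,1,0,0,80,0,0,0,1,0,0,105,0,0,0,1,0,0,123,0,0,0,1,0,0,123,0,0,0])

```text
t: 4.95
eef_pos: [459.6, -253.1, 14.8]
tcp_rot: [-3.139, -0.002, 1.571]
ft_force: [-0.3, 0.5, 0.9]
opening: 1.001
```

Call:
arm_command(motion=[-1,0,0,0,0,0,0,-1,0,0,0,0,0,0,-1,0,0,0,0,0,0,-1,0,0,0,0,0,0,-1,0,0,0,0,0,0,-1,0,0,0,0,0,0,-1,0,0,-15,0,0,0,-1,0,0,-60,0,0,0,-1,0,0,-110,0,0,0])

```text
t: 5.85
eef_pos: [459.6, -253.6, 126.8]
tcp_rot: [-3.139, -0.002, 1.571]
ft_force: [-0.5, -0.2, -0.4]
opening: 0.522
```

```bash
python3 rel.py 590,-42.7,126,1.5708
```

```text
t 5.85 p [ 459.6 -253.6  126.8] rpy [-3.1388e+00 -2.2000e-03  1.5711e+00] F [-0.5 -0.2 -0.4] open 0.522
590,-42.7,126,1.5708 -> [210.9 130.5   0.9] [-0.16 -0.12  0.01]
```

Call:
arm_command(motion=[-1,42,26,0,0,0,0,-1,84,52,0,0,0,0,-1,126,78,0,0,0,0,-1,168,104,0,0,0,0,-1,200,124,0,0,0,0,-1,211,130.5,10,0,0,0,-1,211,130.5,40,0,0,0,-1,211,130.5,75,0,0,0,-1,211,130.5,92,0,0,0,-1,211,130.5,98,0,0,0,-1,211,130.5,100,0,0,0,-1,211,130.5,100,0,0,0])

```text
t: 7.05
eef_pos: [589.6, -43.3, 28.0]
tcp_rot: [-3.14, -0.0, 1.571]
ft_force: [-8.7, 1.6, 19.3]
opening: 0.525
```

Call:
arm_command(motion=[-1,0,0,-1.5,0,0,0,0.2,0,0,-1.5,0,0,0,0.5,0,0,-1.5,0,0,0,1,0,0,-1.5,0,0,0,1,0,0,-1.5,0,0,0,1,0,0,-1.5,0,0,0])

```text
t: 7.65
eef_pos: [590.8, -43.1, 28.0]
tcp_rot: [-3.141, -0.0, 1.571]
ft_force: [0.2, -0.1, 0.6]
opening: 0.88
```

```bash
python3 -c "
from fit import *
for j in jars(): print(*j)
p,d=env.read_camera('side'); cv2.imwrite('pics/s2.png',cv2.resize(p[150:350,200:500],None,fx=2.5,fy=2.5)[:,:,::-1])"; python3 rel.py 480,-43,130,1.5708
```

```text
top [ 578.5 -301.4   66.3] [33.9 34.1 11.7] [404.  205.3]
top [528.  118.6  60.2] [82.8  9.8  8.6] [276.9 217.2]
top [ 483.  -387.6   66.4] [29.9 35.4 10.8] [429.7 234.6]
side [525.4  78.5  59.2] [81.1 87.6 75.1] [293. 208.]
side [ 577.5 -302.1   65.2] [38.9 41.8  8.3] [337.  317.7]
side [ 482.3 -389.    65.7] [38.2 38.5  7.7] [302.3 358.4]
t 7.8 p [590.8 -43.   28.1] rpy [-3.1416e+00 -1.0000e-04  1.5712e+00] F [-0.2 -0.  -0. ] open 0.981
480,-43,130,1.5708 -> [ 1.000e-01 -1.108e+02 -1.019e+02] [-0.   -0.    0.02]
```

View pics/s2.png

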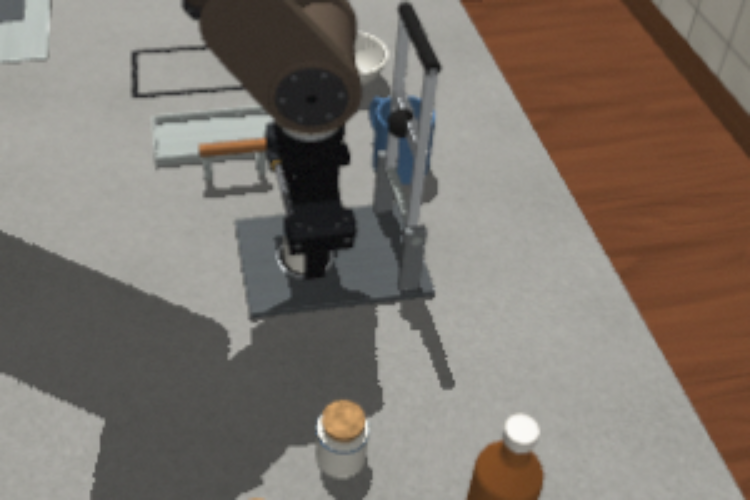

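Call:
arm_command(motion=[1,0,0,-20,0,0,0,1,0,0,-60,0,0,0,1,0,0,-100,0,0,0,1,0,-30,-130,0,0,8,1,0,-60,-160,0,0,16,1,0,-90,-200,0,0,24,1,0,-91,-240,0,0,32,1,0,-91,-280,0,0,40,1,0,-91,-320,0,0,48,1,0,-91,-360,0,0,56,1,0,-91,-370,0,0,64,1,0,-91,-370,0,0,72,1,0,-91,-370,0,0,80,1,0,-91,-370,0,0,88,1,0,-91,-370,0,0,90,1,0,-91,-370,0,0,90])

```text
t: 9.4
eef_pos: [499.6, -43.1, 398.1]
tcp_rot: [-3.142, 0.0, 0.0]
ft_force: [0.6, 0.0, -0.2]
opening: 1.003
```

```bash
python3 -c "
from fit import *
for j in jars(('side',)): print(*j)
p,d=env.read_camera('top'); cv2.imwrite('pics/t3.png',cv2.resize(p[120:280,250:450],None,fx=3,fy=3)[:,:,::-1])
P=cloud('side',env.read_camera('side')[1],np.ones((400,640),bool))
s=(P[:,2]>295)&(P[:,0]>670)&(P[:,0]<760)&(abs(P[:,1]+45)<110)&(P[:,2]<335); print(P[s].min(0),P[s].max(0))
"; python3 rel.py 699.5,-44.5,390,-0.012 699.5,-44.5,294,-0.012
```

```text
side [526.6 115.6  59. ] [83.5 12.9  8.2] [293.2 207.8]
side [589.  -46.4  75.9] [38.3 39.3  8.1] [322.  237.9]
side [ 577.8 -302.1   65.4] [37.3 42.6  8.8] [337.7 317.9]
side [ 481.4 -397.1   65.4] [36.5 23.1  8.6] [301.9 362.8]
[ 690.1 -101.7  295.2] [706.4  10.5 322.8]
t 9.55 p [499.7 -43.1 398.1] rpy [-3.1415e+00  0.0000e+00  1.7000e-03] F [-0.  -0.5  0.3] open 0.999
699.5,-44.5,390,-0.012 -> [199.8   1.8   8.1] [-0.01  0.    0.78]
699.5,-44.5,294,-0.012 -> [199.8   1.8 104.1] [-0.01  0.    0.78]
```

View pics/t3.png

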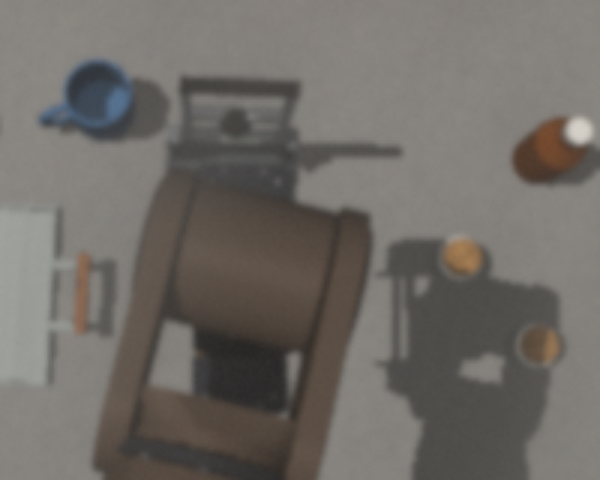

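The jar stands on the spot at about (589,-46), within tolerance, and the arm is still up. Next I'll grip the bar.

Call:
arm_command(motion=[1,40,0,8,0,0,0.8,1,85,1,8,0,0,0.8,1,130,2,8,0,0,0.8,1,170,2,8,0,0,0.8,1,199,2,8,0,0,0.8,1,199,2,8,0,0,0.8,1,199,2,40,0,0,0.8,1,199,2,75,0,0,0.8,1,199,2,98,0,0,0.8,1,199,2,104,0,0,0.8,1,199,2,104,0,0,0.8])

```text
t: 10.65
eef_pos: [698.4, -45.0, 294.2]
tcp_rot: [-3.141, 0.001, -0.013]
ft_force: [0.4, 0.8, 0.3]
opening: 1.001
```

Call:
arm_command(motion=[0.2,0,0,0,0,0,0,-0.3,0,0,0,0,0,0,-1,0,0,0,0,0,0,-1,0,0,0,0,0,0,-1,0,0,0,0,0,0,-1,0,0,0,0,0,0,-1,0,0,0,0,0,0,-1,0,0,0,0,0,0])

```text
t: 11.45
eef_pos: [698.8, -45.0, 294.1]
tcp_rot: [-3.141, 0.0, -0.014]
ft_force: [-0.1, -0.1, -0.8]
opening: 0.385
```

```bash
python3 rel.py 699.5,-44.5,294,-0.012; python3 -c "
from fit import *
p,d=env.read_camera('side'); cv2.imwrite('pics/s4.png',cv2.resize(p[80:280,230:480],None,fx=3,fy=3)[:,:,::-1])
import numpy as np
f=[]
for i in range(1,21):
    t=1.58*i/20; f.append((round(-220*np.sin(t),0),round(220*(1-np.cos(t)),0)))
print(f)"
```

```text
t 11.45 p [698.8 -45.  294.1] rpy [-3.1415e+00  1.0000e-04 -1.3600e-02] F [-0.1 -0.1 -0.8] open 0.385
699.5,-44.5,294,-0.012 -> [ 0.7 -0.5  0.1] [-0.01  0.   -0.09]
[(np.float64(-17.0), np.float64(1.0)), (np.float64(-35.0), np.float64(3.0)), (np.float64(-52.0), np.float64(6.0)), (np.float64(-68.0), np.float64(11.0)), (np.float64(-85.0), np.float64(17.0)), (np.float64(-100.0), np.float64(24.0)), (np.float64(-116.0), np.float64(33.0)), (np.float64(-130.0), np.float64(42.0)), (np.float64(-144.0), np.float64(53.0)), (np.float64(-156.0), np.float64(65.0)), (np.float64(-168.0), np.float64(78.0)), (np.float64(-179.0), np.float64(92.0)), (np.float64(-188.0), np.float64(106.0)), (np.float64(-197.0), np.float64(121.0)), (np.float64(-204.0), np.float64(137.0)), (np.float64(-210.0), np.float64(154.0)), (np.float64(-214.0), np.float64(170.0)), (np.float64(-218.0), np.float64(187.0)), (np.float64(-219.0), np.float64(205.0)), (np.float64(-220.0), np.float64(222.0))]
```

View pics/s4.png

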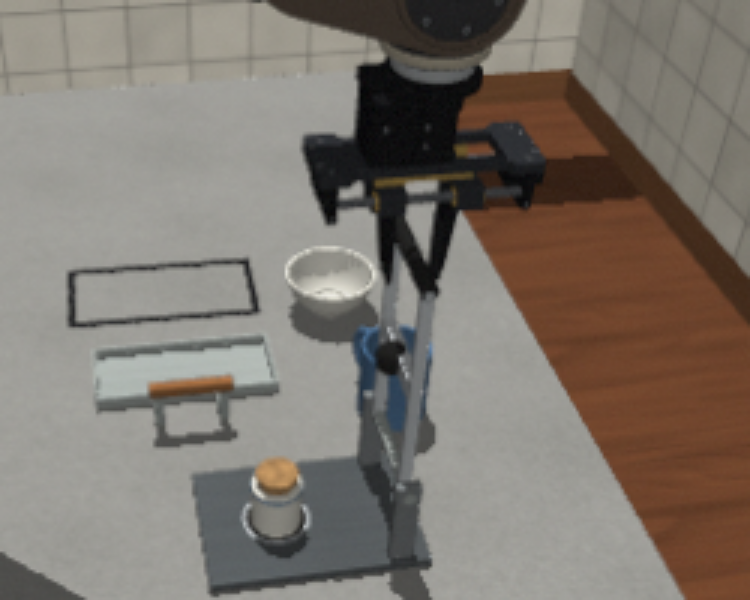

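Call:
arm_command(motion=[-1,0,0,0,0,0,0,-1,0,0,0,0,0,0,-1,0,0,0,0,0,0,-1,0,0,0,0,0,0,-1,0,0,0,0,0,0])

```text
t: 12.0
eef_pos: [698.9, -45.0, 294.1]
tcp_rot: [-3.141, -0.0, -0.014]
ft_force: [1.3, 0.1, -0.6]
opening: 0.163
```

Call:
arm_command(motion=[-1,-17,0,1,0,0,0,-1,-35,0,3,0,0,0,-1,-52,0,6,0,0,0,-1,-68,0,11,0,0,0,-1,-85,0,17,0,0,0,-1,-100,0,24,0,0,0,-1,-116,0,33,0,0,0,-1,-130,0,42,0,0,0,-1,-144,0,53,0,0,0,-1,-156,0,65,0,0,0])

```text
t: 13.0
eef_pos: [542.9, -42.4, 229.9]
tcp_rot: [-3.141, -0.003, -0.014]
ft_force: [4.9, 4.4, 3.1]
opening: 0.16
```

```bash
python3 rel.py; python3 -c "
from fit import *
p,d=env.read_camera('side'); cv2.imwrite('pics/s5.png',cv2.resize(p[80:280,230:480],None,fx=3,fy=3)[:,:,::-1])"
```

```text
t 13.0 p [542.9 -42.4 229.9] rpy [-3.1409e+00 -3.0000e-03 -1.3700e-02] F [4.9 4.4 3.1] open 0.16
```

View pics/s5.png

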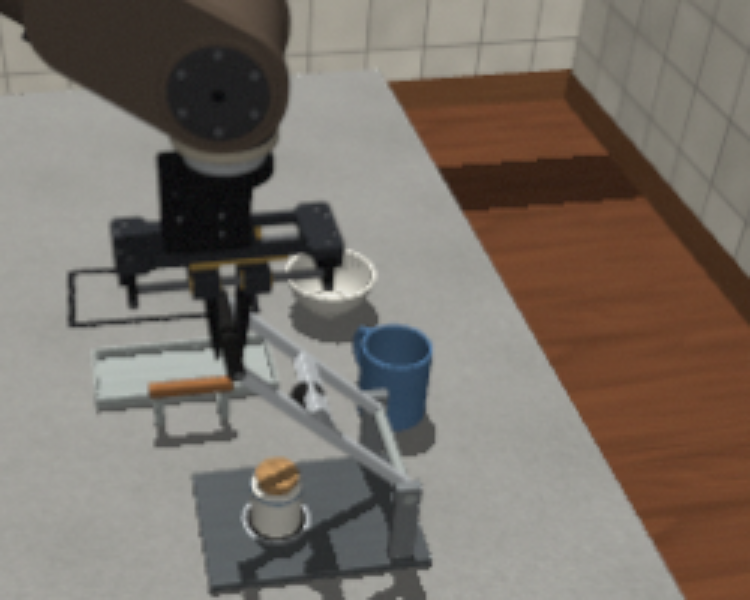

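Call:
arm_command(motion=[-1,-12,0,13,0,0,0,-1,-23,0,27,0,0,0,-1,-32,-1,41,0,0,0,-1,-41,-1,56,0,0,0,-1,-48,-1,72,0,0,0,-1,-54,-1,89,0,0,0,-1,-58,-2,105,0,0,0,-1,-62,-2,122,0,0,0,-1,-63,-2,140,0,0,0,-1,-64,-2,154,0,0,0,-1,-64,-2,157,0,0,0,-1,-64,-2,157,0,0,0,-1,-64,-2,157,0,0,0])

```text
t: 14.35
eef_pos: [479.6, -40.8, 73.0]
tcp_rot: [3.141, -0.001, -0.013]
ft_force: [-3.8, -5.1, 11.2]
opening: 0.161
```

```bash
python3 rel.py; python3 -c "
from fit import *
p,d=env.read_camera('side'); cv2.imwrite('pics/s6.png',cv2.resize(p[80:280,230:480],None,fx=3,fy=3)[:,:,::-1])"
```

```text
t 14.35 p [479.6 -40.8  73. ] rpy [ 3.1406e+00 -1.2000e-03 -1.3300e-02] F [-3.8 -5.1 11.2] open 0.161
```

View pics/s6.png

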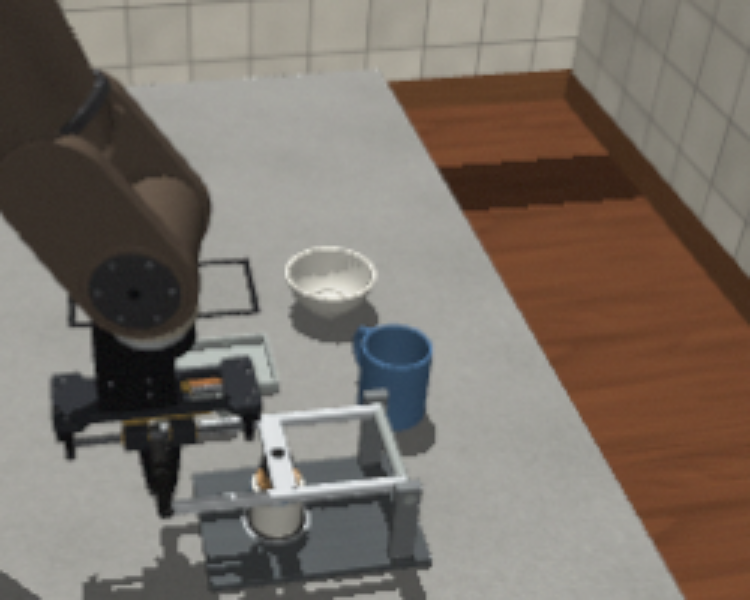

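Call:
arm_command(motion=[-1,0,0,3,0,0,0,-1,0,0,5,0,0,0,-1,0,0,5,0,0,0,-1,0,0,5,0,0,0])

```text
t: 14.8
eef_pos: [479.6, -40.6, 69.6]
tcp_rot: [3.14, -0.002, -0.013]
ft_force: [-8.7, -3.1, 35.7]
opening: 0.161
```

```bash
python3 -c "
from fit import *
p,d=env.read_camera('side'); P=cloud('side',d,np.ones((400,640),bool))
for x0 in range(500,700,20):
    s=(P[:,2]>80)&(P[:,2]<115)&(P[:,0]>x0)&(P[:,0]<x0+20)&(P[:,1]>-115)&(P[:,1]<-85)
    if s.sum()>3: print(x0,s.sum(),np.percentile(P[s,2],[20,50,90]))
"
```

```text
500 39 [91.8 97.5 99.7]
520 37 [92.8 96.8 99.5]
540 36 [ 91.9  97.9 100.1]
560 40 [ 91.1  96.1 100.1]
580 42 [ 92.4  96.7 100.1]
600 36 [92.1 97.5 99.8]
620 36 [93.1 96.8 98.6]
640 36 [94.3 97.4 99.8]
660 35 [92.4 97.4 99.7]
680 76 [ 90.7  97.2 104.7]
```

```bash
python3 -c "
import numpy as np
for i in range(1,33):
    t=max(1.57-0.05*i,0); print((round(220*(1-np.sin(t))),round(-220*np.cos(t)-2)),end=' ')
    if i in(16,):
        print('|')
"
```

```text
(0, -13) (1, -24) (2, -35) (4, -46) (7, -57) (10, -67) (13, -78) (17, -88) (22, -98) (27, -108) (33, -117) (39, -126) (45, -135) (52, -144) (59, -152) (67, -160) |
(75, -167) (83, -174) (92, -181) (101, -187) (111, -193) (120, -198) (130, -203) (140, -207) (151, -211) (161, -214) (172, -217) (183, -219) (194, -220) (205, -221) (216, -222) (220, -222)
```

Call:
arm_command(motion=[-1,0,0,-4,0,0,0,-1,0,0,-13,0,0,0,-1,1,0,-24,0,0,0,-1,2,0,-35,0,0,0,-1,4,0,-46,0,0,0,-1,7,0,-57,0,0,0,-1,10,0,-67,0,0,0,-1,13,1,-78,0,0,0,-1,17,1,-88,0,0,0,-1,22,1,-98,0,0,0,-1,27,1,-108,0,0,0,-1,33,1,-117,0,0,0,-1,39,1,-126,0,0,0,-1,45,1,-135,0,0,0,-1,52,1,-144,0,0,0,-1,59,2,-152,0,0,0,-1,67,2,-160,0,0,0,-1,75,2,-167,0,0,0])

```text
t: 16.65
eef_pos: [556.9, -42.4, 233.0]
tcp_rot: [-3.14, -0.004, -0.014]
ft_force: [24.7, 4.4, -28.3]
opening: 0.162
```

Call:
arm_command(motion=[-1,8,0,-7,0,0,0,-1,17,0,-14,0,0,0,-1,26,0,-20,0,0,0,-1,36,0,-26,0,0,0,-1,45,0,-31,0,0,0,-1,55,0,-36,0,0,0,-1,65,0,-40,0,0,0,-1,76,0,-44,0,0,0,-1,86,0,-47,0,0,0,-1,97,0,-50,0,0,0,-1,108,0,-52,0,0,0,-1,119,0,-53,0,0,0,-1,130,0,-54,0,0,0,-1,140,0,-55,0,0,0,-1,145,0,-55,0,0,0,-1,145,0,-55,0,0,0])

```text
t: 18.25
eef_pos: [698.9, -44.8, 289.3]
tcp_rot: [-3.141, 0.0, -0.013]
ft_force: [0.2, 1.8, 1.1]
opening: 0.16
```

```bash
python3 rel.py; python3 -c "
from fit import *
for j in jars(('side',)): print(*j)
p,d=env.read_camera('side'); cv2.imwrite('pics/s7.png',cv2.resize(p[80:280,230:480],None,fx=3,fy=3)[:,:,::-1])"
```

```text
t 18.25 p [698.9 -44.8 289.3] rpy [-3.1412e+00  4.0000e-04 -1.3400e-02] F [0.2 1.8 1.1] open 0.16
side [526.9 114.5  59. ] [83.9 12.8  8.4] [293.1 207.9]
side [589.2 -46.7  69.8] [37.1 40.2  8. ] [321.9 239.3]
side [ 567.8 -302.9   64.9] [20.5 39.6  7.9] [333.6 320.1]
side [ 586.4 -298.3   65.3] [13.9 15.4  5.9] [340.1 315.4]
side [ 482.2 -387.8   65.8] [38.1 41.2  7.9] [302.3 358.1]
```

View pics/s7.png

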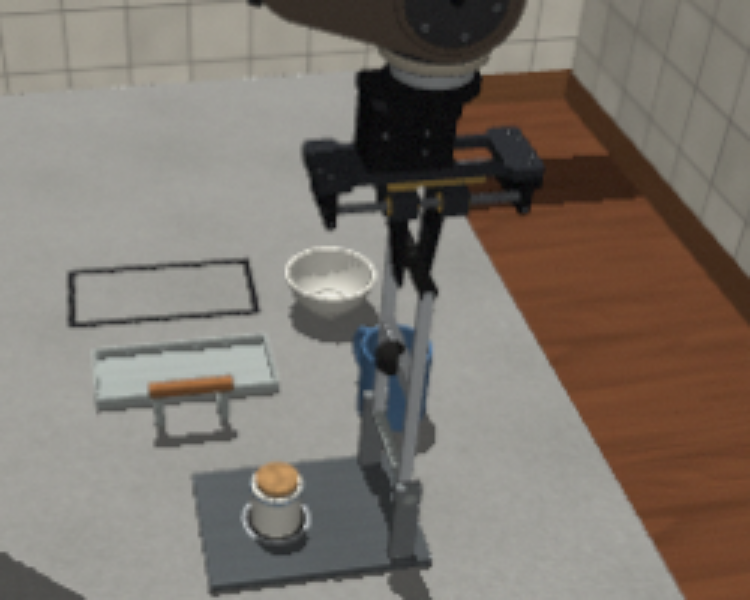

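Lid height fell from 75.9 to 69.8 mm, so the first lid is home, and the arm is upright. Now I'll release the bar and fetch the jar.

Call:
arm_command(motion=[0,0,0,0,0,0,0,0.5,0,0,0,0,0,0,1,0,0,0,0,0,0,1,0,0,0,0,0,0,1,0,0,-10,0,0,0,1,0,0,-50,0,0,0,1,0,0,-95,0,0,0,1,-45,0,-100,0,0,-8,1,-90,0,-100,0,0,-16,1,-130,0,-100,0,0,-24,1,-170,0,-100,0,0,-32,1,-200,0,-80,0,0,-40,1,-200,0,-50,0,0,-48,1,-200,0,-20,0,0,-56,1,-200,0,20,0,0,-64,1,-200,0,50,0,0,-72,1,-170,0,80,0,0,-80,1,-140,0,110,0,0,-88,1,-110,1,140,0,0,-90.8,1,-110,1,155,0,0,-90.8])

```text
t: 20.35
eef_pos: [591.2, -44.7, 132.0]
tcp_rot: [-3.141, -0.0, 1.573]
ft_force: [-0.3, 0.6, -0.3]
opening: 0.999
```

```bash
python3 rel.py 589.5,-45,29,1.571
```

```text
t 20.35 p [591.2 -44.7 132. ] rpy [-3.1412e+00 -2.0000e-04  1.5731e+00] F [-0.3  0.6 -0.3] open 0.999
589.5,-45,29,1.571 -> [ -0.3  -1.6 103. ] [-0.02 -0.01  0.12]
```

Call:
arm_command(motion=[1,0,0,40,0,0,0,1,0,0,80,0,0,0,1,0,0,100,0,0,0,1,0,0,104,0,0,0,-1,0,0,104,0,0,0,-1,0,0,104,0,0,0,-1,0,0,104,0,0,0,-1,0,0,104,0,0,0,-1,0,0,104,0,0,0,-1,0,0,104,0,0,0,-1,0,0,104,0,0,0,-1,0,0,90,0,0,0,-1,0,0,50,0,0,0,-1,0,0,4,0,0,0,-1,0,0,4,0,0,0])

```text
t: 21.85
eef_pos: [591.1, -44.9, 136.3]
tcp_rot: [3.133, 0.002, 1.571]
ft_force: [0.0, 0.5, -0.7]
opening: 0.523
```

```bash
python3 rel.py 590,198,128,1.5458 590,198,23,1.5458
```

```text
t 21.85 p [591.1 -44.9 136.3] rpy [3.1327e+00 1.7000e-03 1.5713e+00] F [ 0.   0.5 -0.7] open 0.523
590,198,128,1.5458 -> [242.9  -1.    7.9] [0.51 0.09 1.46]
590,198,23,1.5458 -> [243.1  -2.  112.9] [0.51 0.09 1.46]
```

Call:
arm_command(motion=[-1,35,0,0,0,0,0,-1,80,0,0,0,0,0,-1,125,0,0,0,0,0,-1,170,0,0,0,0,0,-1,210,0,0,0,0,0,-1,235,-1,0,0,0,1,-1,243,-1,10,0,0,1.5,-1,243,-1,40,0,0,1.5,-1,243,-1,75,0,0,1.5,-1,243,-1,95,0,0,1.5,-1,243,-1,100,0,0,1.5,-1,243,-1,100,0,0,1.5])

```text
t: 23.05
eef_pos: [587.4, 197.8, 29.4]
tcp_rot: [-3.14, 0.0, 1.544]
ft_force: [1.1, 0.1, -1.4]
opening: 0.52
```

```bash
python3 rel.py 590,198,24,1.5458; python3 -c "
from fit import *
p,d=env.read_camera('side'); cv2.imwrite('pics/s8.png',cv2.resize(p[80:280,230:480],None,fx=3,fy=3)[:,:,::-1])"
```

```text
t 23.05 p [587.4 197.8  29.4] rpy [-3.1400e+00  4.0000e-04  1.5444e+00] F [ 1.1  0.1 -1.4] open 0.52
590,198,24,1.5458 -> [0.3 2.6 5.4] [-0.09  0.02 -0.08]
```

View pics/s8.png

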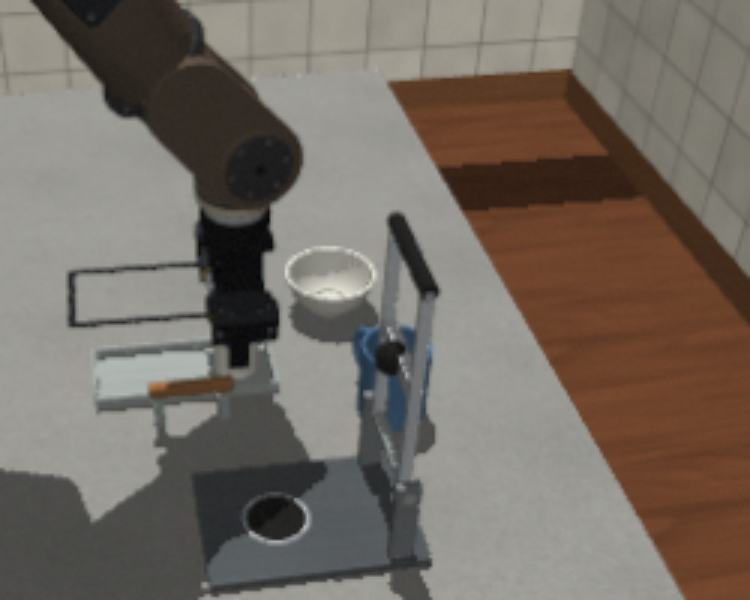

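Call:
arm_command(motion=[-1,0,2,2,0,0,0,-1,0,2,4,0,0,0,-1,0,2,4.5,0,0,0])

```text
t: 23.4
eef_pos: [589.9, 198.4, 26.1]
tcp_rot: [3.141, -0.0, 1.545]
ft_force: [0.4, -0.3, -1.6]
opening: 0.523
```

Call:
arm_command(motion=[-1,0,0,1,0,0,0,-1,0,0,1.5,0,0,0,-1,0,0,1.5,0,0,0])

```text
t: 23.7
eef_pos: [589.7, 198.5, 24.4]
tcp_rot: [3.141, -0.0, 1.545]
ft_force: [-0.9, -0.4, 1.9]
opening: 0.521
```

Contact is just starting; I'll release and lift, then go to the second jar (578,-302).

Call:
arm_command(motion=[0.3,0,0,0,0,0,0,0.6,0,0,0,0,0,0,1,0,0,0,0,0,0,1,0,0,0,0,0,0,1,0,0,0,0,0,0,1,0,0,0,0,0,0,1,0,0,-30,0,0,0,1,0,0,-70,0,0,0,1,0,0,-110,0,0,0])

```text
t: 24.6
eef_pos: [589.3, 198.4, 135.1]
tcp_rot: [-3.14, 0.0, 1.545]
ft_force: [1.0, -0.5, -0.1]
opening: 0.998
```

```bash
python3 rel.py 590,-40,134,1.571 578,-302,134,1.571; python3 -c "
from fit import *
for j in jars(): print(*j)"
```

```text
t 24.6 p [589.3 198.4 135.1] rpy [-3.1404e+00  2.0000e-04  1.5450e+00] F [ 1.  -0.5 -0.1] open 0.998
590,-40,134,1.571 -> [-238.3    6.8    1.1] [-0.07  0.01 -1.49]
578,-302,134,1.571 -> [-500.5    1.6    1.2] [-0.07  0.01 -1.49]
top [ 578.6 -301.7   66.3] [34.  34.2 12. ] [404.  205.2]
top [528.  118.4  59.8] [76.5 10.2  9.5] [276.8 217.4]
top [ 483.  -386.2   66.7] [29.9 31.8  8.8] [429.6 234.6]
side [526.1 115.4  59.2] [82.8 12.5  9.8] [293.1 207.7]
side [ 577.4 -302.    65.1] [38.1 41.9  8.9] [336.9 317.9]
side [ 482.3 -388.2   65.7] [38.  40.   8.5] [302.3 358.4]
```

Call:
arm_command(motion=[1,-30,0,0,0,0,0,1,-75,0,0,0,0,0,1,-120,0,0,0,0,0,1,-165,0,0,0,0,0,1,-210,0,0,0,0,0,1,-255,0,0,0,0,0,1,-300,0,0,0,0,-1,1,-345,1,0,0,0,-1.5,1,-390,1,0,0,0,-1.5,1,-435,1,0,0,0,-1.5,1,-475,2,0,0,0,-1.5,1,-500,2,20,0,0,-1.5,1,-500,2,55,0,0,-1.5,1,-500,2,90,0,0,-1.5,1,-500,2,110,0,0,-1.5,1,-500,2,114,0,0,-1.5,1,-500,2,114,0,0,-1.5])

```text
t: 26.4
eef_pos: [578.6, -301.3, 19.5]
tcp_rot: [-3.141, -0.001, 1.571]
ft_force: [-0.3, 0.4, -0.3]
opening: 1.004
```

```bash
python3 rel.py 578,-302,18,1.571; python3 -c "
from fit import *
p,d=env.read_camera('side'); cv2.imwrite('pics/s9.png',p[:,:,::-1])"
```

```text
t 26.4 p [ 578.6 -301.3   19.5] rpy [-3.1406e+00 -8.0000e-04  1.5712e+00] F [-0.3  0.4 -0.3] open 1.004
578,-302,18,1.571 -> [-0.7 -0.6  1.5] [-0.06 -0.05  0.01]
```

View pics/s9.png

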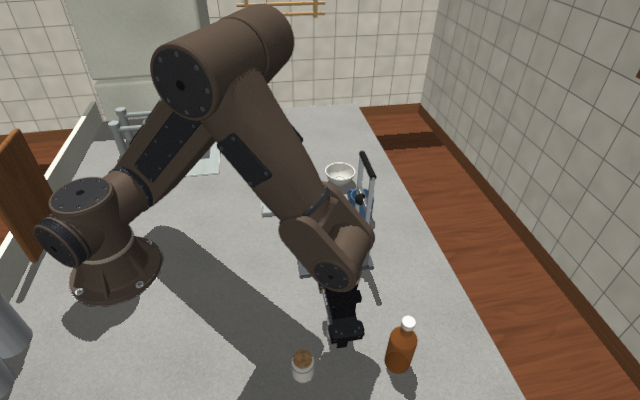

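Call:
arm_command(motion=[-1,0,0,0,0,0,0,-1,0,0,0,0,0,0,-1,0,0,0,0,0,0,-1,0,0,0,0,0,0,-1,0,0,0,0,0,0,-1,0,0,0,0,0,0,-1,0,0,0,0,0,0,-1,0,0,-15,0,0,0,-1,0,0,-60,0,0,0,-1,10,0,-100,0,0,0,-1,50,2,-110,0,0,0,-1,95,4,-110,0,0,0,-1,140,6,-110,0,0,0,-1,185,8,-110,0,0,0,-1,225,10,-110,0,0,0,-1,250,11,-100,0,0,0,-1,258,11,-70,0,0,0,-1,258,11,-40,0,0,0,-1,258,11,-18,0,0,0,-1,258,11,-14,0,0,0])

```text
t: 28.45
eef_pos: [588.7, -43.1, 32.6]
tcp_rot: [-3.138, -0.001, 1.571]
ft_force: [-0.8, -0.3, -1.8]
opening: 0.525
```

Call:
arm_command(motion=[-1,0,0,0,0,0,0,-1,0,0,1,0,0,0,-1,0,0,2,0,0,0,-1,0,0,2,0,0,0])

```text
t: 28.85
eef_pos: [590.0, -43.6, 33.0]
tcp_rot: [3.14, 0.0, 1.571]
ft_force: [-0.4, -0.5, -1.9]
opening: 0.518
```

Call:
arm_command(motion=[-1,0,0,1,0,0,0,-1,0,0,2,0,0,0,-1,0,0,2,0,0,0])

```text
t: 29.15
eef_pos: [589.7, -43.5, 30.2]
tcp_rot: [3.141, -0.0, 1.571]
ft_force: [-0.5, 0.2, -0.9]
opening: 0.519
```

Next: lower 1 mm, release, and go up to above the bar (same route as before).

Call:
arm_command(motion=[-1,0,0,1,0,0,0,-1,0,0,1,0,0,0,0.3,0,0,1,0,0,0,0.6,0,0,1,0,0,0,1,0,0,1,0,0,0,1,0,0,1,0,0,0,1,0,0,1,0,0,0,1,0,0,1,0,0,0,1,0,0,-20,0,0,0,1,0,0,-60,0,0,0,1,0,0,-100,0,0,0,1,0,-30,-130,0,0,8,1,0,-60,-165,0,0,16,1,0,-85,-205,0,0,24,1,0,-90,-245,0,0,32,1,0,-90,-285,0,0,40,1,0,-90,-325,0,0,48,1,0,-80,-355,0,0,56,1,0,-60,-365,0,0,64,1,0,-40,-365,0,0,72])

```text
t: 31.15
eef_pos: [550.4, -43.5, 397.5]
tcp_rot: [3.14, -0.004, 0.309]
ft_force: [-0.7, 1.2, -1.3]
opening: 0.997
```

```bash
python3 rel.py 699,-45,392,-0.0134 699,-45,294,-0.0134; python3 -c "
from fit import *
for j in jars(): print(*j)"
```

```text
t 31.15 p [550.4 -43.5 397.5] rpy [ 3.1398 -0.0035  0.3087] F [-0.7  1.2 -1.3] open 0.997
699,-45,392,-0.0134 -> [141.1  46.6   6. ] [ 0.07 -0.22 18.45]
699,-45,294,-0.0134 -> [140.8  46.4 104. ] [ 0.07 -0.22 18.45]
top [592.1 195.9  64. ] [30.7 33.6  9. ] [253.7 197.7]
top [529.7 117.5  60. ] [79.7  6.3  8.4] [277. 217.]
top [ 483.1 -392.2   66.8] [30.  25.2  8.9] [431.2 234.7]
side [590.1 195.2  63.9] [35.1 39.5  6.7] [309.  189.5]
side [527.8 116.   59.3] [85.7 13.4  9.2] [293.9 207.7]
side [587.9 -46.2  76. ] [38.6 39.1  8.6] [321.5 238.1]
side [ 482.2 -394.    65.5] [37.9 29.9  8.1] [302.3 360.8]
```

Call:
arm_command(motion=[1,40,13,5,0,0,8,1,80,26,5,0,0,16,1,120,39,5,0,0,18.7,1,141,46.5,5,0,0,18.7,1,141,46.5,5,0,0,18.7,0.6,141,46.5,40,0,0,18.7,0.4,141,46.5,75,0,0,18.7,0.2,141,46.5,98,0,0,18.7,0,141,46.5,104,0,0,18.7,-1,141,46.5,104,0,0,18.7,-1,141,46.5,104,0,0,18.7,-1,141,46.5,104,0,0,18.7,-1,141,46.5,104,0,0,18.7,-1,141,46.5,104,0,0,18.7,-1,141,46.5,104,0,0,18.7,-1,141,46.5,104,0,0,18.7,-1,141,46.5,104,0,0,18.7,-1,141,46.5,104,0,0,18.7,-1,141,46.5,104,0,0,18.7])

```text
t: 33.15
eef_pos: [698.3, -44.1, 291.3]
tcp_rot: [-3.142, -0.001, -0.012]
ft_force: [1.3, -0.2, 1.2]
opening: 0.161
```

Call:
arm_command(motion=[-1,-17,0,1,0,0,0,-1,-35,0,3,0,0,0,-1,-52,0,6,0,0,0,-1,-68,0,11,0,0,0,-1,-85,0,17,0,0,0,-1,-100,-1,24,0,0,0,-1,-116,-1,33,0,0,0,-1,-130,-1,42,0,0,0,-1,-144,-1,53,0,0,0,-1,-156,-1,65,0,0,0,-1,-168,-1,78,0,0,0,-1,-179,-1,92,0,0,0,-1,-188,-1,106,0,0,0,-1,-197,-1,121,0,0,0,-1,-204,-1,137,0,0,0,-1,-210,-1,154,0,0,0,-1,-214,-1,170,0,0,0,-1,-218,-1,187,0,0,0,-1,-219,-1,205,0,0,0,-1,-220,-1,220,0,0,0])

```text
t: 35.15
eef_pos: [479.6, -40.3, 71.5]
tcp_rot: [3.141, -0.004, -0.012]
ft_force: [2.7, 7.3, 34.1]
opening: 0.165
```

Call:
arm_command(motion=[-1,0,0,3,0,0,0,-1,0,0,5,0,0,0,-1,0,0,6,0,0,0,-1,0,0,6,0,0,0])

```text
t: 35.55
eef_pos: [479.6, -40.7, 67.8]
tcp_rot: [3.141, -0.005, -0.012]
ft_force: [-5.1, 1.3, 39.0]
opening: 0.159
```

```bash
python3 rel.py; python3 -c "
from fit import *
p,d=env.read_camera('side'); P=cloud('side',d,np.ones((400,640),bool))
for x0 in range(500,700,40):
    s=(P[:,2]>80)&(P[:,2]<115)&(P[:,0]>x0)&(P[:,0]<x0+20)&(P[:,1]>-115)&(P[:,1]<-85)
    if s.sum()>3: print(x0,s.sum(),np.percentile(P[s,2],[20,50,90]))
"
```

```text
t 35.55 p [479.6 -40.7  67.8] rpy [ 3.1406 -0.0048 -0.0117] F [-5.1  1.3 39. ] open 0.159
500 39 [92.3 96.7 99. ]
540 37 [91. 97. 99.]
580 43 [ 92.2  97.3 100.5]
620 36 [93.5 97.4 99.8]
660 36 [92.4 96.8 99.5]
```

Call:
arm_command(motion=[-1,0,0,-4,0,0,0,-1,0,0,-13,0,0,0,-1,1,0,-24,0,0,0,-1,2,0,-34,0,0,0,-1,5,0,-45,0,0,0,-1,8,0,-56,0,0,0,-1,11,0,-66,0,0,0,-1,14,1,-76,0,0,0,-1,18,1,-86,0,0,0,-1,23,1,-96,0,0,0,-1,28,1,-106,0,0,0,-1,34,1,-115,0,0,0,-1,40,1,-124,0,0,0,-1,47,1,-133,0,0,0,-1,54,1,-142,0,0,0,-1,61,1,-150,0,0,0,-1,69,1,-158,0,0,0,-1,77,1,-165,0,0,0])

```text
t: 37.4
eef_pos: [555.9, -42.2, 229.9]
tcp_rot: [-3.141, -0.0, -0.012]
ft_force: [7.3, 0.3, -6.8]
opening: 0.161
```

Call:
arm_command(motion=[-1,8,0,-7,0,0,0,-1,17,0,-14,0,0,0,-1,26,0,-20,0,0,0,-1,35,0,-26,0,0,0,-1,44,0,-31,0,0,0,-1,54,0,-36,0,0,0,-1,64,0,-40,0,0,0,-1,75,0,-44,0,0,0,-1,85,0,-47,0,0,0,-1,96,0,-50,0,0,0,-1,107,0,-52,0,0,0,-1,118,0,-54,0,0,0,-1,129,0,-55,0,0,0,-1,138,0,-56,0,0,0,-1,143,0,-56,0,0,0,-1,143,0,-56,0,0,0])

```text
t: 39.0
eef_pos: [698.7, -44.6, 286.1]
tcp_rot: [3.141, -0.0, -0.012]
ft_force: [0.2, -5.8, -0.3]
opening: 0.158
```

```bash
python3 rel.py; python3 -c "
from fit import *
for j in jars(): print(*j)
p,d=env.read_camera('side'); cv2.imwrite('pics/s10.png',cv2.resize(p[80:280,230:480],None,fx=3,fy=3)[:,:,::-1])"
```

```text
t 39.0 p [698.7 -44.6 286.1] rpy [ 3.1409e+00 -3.0000e-04 -1.2100e-02] F [ 0.2 -5.8 -0.3] open 0.158
top [592.  196.3  64.1] [30.6 33.5  9.9] [253.7 197.7]
top [533.  117.6  60.5] [73.4  7.6 13.7] [277.  215.8]
top [ 483.  -387.2   66.7] [29.8 35.6 10. ] [429.7 234.6]
side [590.2 194.9  64.2] [35.2 38.1  8. ] [309.  189.5]
side [528.  115.6  59.4] [86.  13.2  7.5] [293.8 207.8]
side [587.6 -45.5  69.5] [38.9 41.1 10.2] [321.5 239.3]
side [ 482.2 -387.8   65.9] [38.  41.2  8.2] [302.3 358.1]
```

View pics/s10.png

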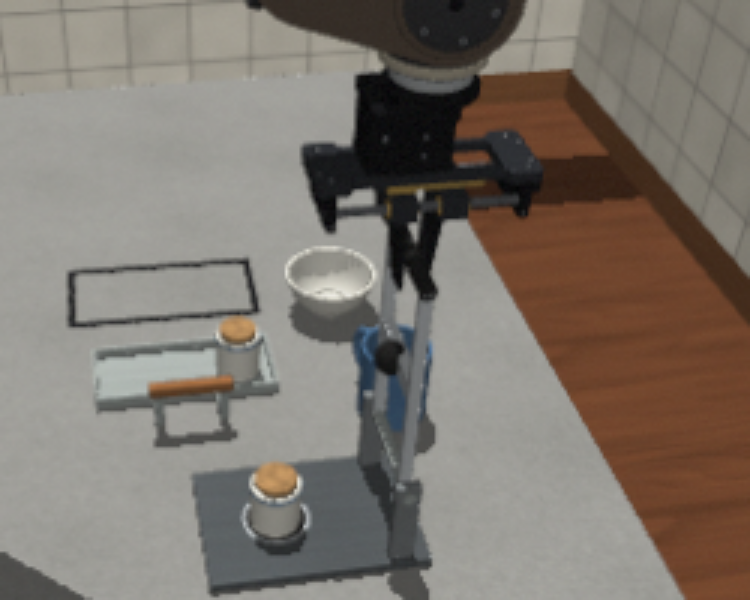

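The second lid is home (69.5 mm) and one sealed jar stands in the tray near (590,195). I'll repeat the retrieval.

Call:
arm_command(motion=[0,0,0,0,0,0,0,0.5,0,0,0,0,0,0,1,0,0,0,0,0,0,1,0,0,0,0,0,0,1,0,0,-10,0,0,0,1,0,0,-50,0,0,0,1,0,0,-95,0,0,0,1,-45,0,-100,0,0,-8,1,-90,0,-100,0,0,-16,1,-130,0,-100,0,0,-24,1,-170,0,-100,0,0,-32,1,-200,0,-80,0,0,-40,1,-200,0,-50,0,0,-48,1,-200,0,-20,0,0,-56,1,-200,0,20,0,0,-64,1,-200,0,50,0,0,-72,1,-170,0,80,0,0,-80,1,-140,0,110,0,0,-88,1,-110,0,140,0,0,-90.7,1,-110,0,152,0,0,-90.7])

```text
t: 41.15
eef_pos: [590.3, -42.8, 131.7]
tcp_rot: [-3.14, -0.0, 1.573]
ft_force: [-0.6, 0.6, -1.0]
opening: 0.998
```

Call:
arm_command(motion=[1,0,0,40,0,0,0,1,0,0,80,0,0,0,1,0,0,100,0,0,0,1,0,0,104,0,0,0,-1,0,0,104,0,0,0,-1,0,0,104,0,0,0,-1,0,0,104,0,0,0,-1,0,0,104,0,0,0,-1,0,0,104,0,0,0,-1,0,0,104,0,0,0])

```text
t: 42.15
eef_pos: [588.3, -42.8, 30.5]
tcp_rot: [3.141, -0.0, 1.571]
ft_force: [-0.8, 0.1, -0.3]
opening: 0.551
```

```bash
python3 rel.py 530,199,130,1.5458 530,199,29,1.5458
```

```text
t 42.15 p [588.3 -42.8  30.5] rpy [ 3.1411 -0.      1.5711] F [-0.8  0.1 -0.3] open 0.551
530,199,130,1.5458 -> [241.8 -58.1 -99.6] [ 0.03 -0.    1.45]
530,199,29,1.5458 -> [241.8 -58.2   1.4] [ 0.03 -0.    1.45]
```

Call:
arm_command(motion=[-1,0,0,0,0,0,0,-1,0,0,0,0,0,0,-1,0,0,-15,0,0,0,-1,0,0,-55,0,0,0,-1,0,0,-95,0,0,0,-1,35,-8,-100,0,0,0,-1,80,-18,-100,0,0,0,-1,120,-28,-100,0,0,0,-1,160,-38,-100,0,0,0,-1,200,-48,-100,0,0,0,-1,235,-57,-100,0,0,1,-1,243,-58,-85,0,0,1.5,-1,243,-58,-50,0,0,1.5,-1,243,-58,-20,0,0,1.5,-1,243,-58,-2,0,0,1.5,-1,243,-58,0,0,0,1.5,-1,243,-58,0,0,0,1.5])

```text
t: 43.85
eef_pos: [530.0, 200.2, 30.0]
tcp_rot: [-3.141, 0.0, 1.545]
ft_force: [0.2, 0.3, -1.8]
opening: 0.521
```

Call:
arm_command(motion=[-1,0,0,2,0,0,0,-1,0,0,4,0,0,0,-1,0,0,4.5,0,0,0,-1,0,0,4.5,0,0,0])

```text
t: 44.25
eef_pos: [530.2, 200.2, 26.0]
tcp_rot: [3.141, -0.0, 1.545]
ft_force: [-0.1, -0.1, -0.9]
opening: 0.522
```

Call:
arm_command(motion=[-1,0,0,1,0,0,0,-1,0,0,1.5,0,0,0,-1,0,0,1.5,0,0,0])

```text
t: 44.55
eef_pos: [530.1, 200.3, 24.4]
tcp_rot: [3.141, -0.0, 1.545]
ft_force: [-1.4, -0.8, 2.0]
opening: 0.522
```

Call:
arm_command(motion=[0.3,0,0,0,0,0,0,0.6,0,0,0,0,0,0,1,0,0,0,0,0,0,1,0,0,0,0,0,0,1,0,0,0,0,0,0,1,0,0,0,0,0,0,1,0,0,-30,0,0,0,1,0,0,-70,0,0,0,1,0,0,-110,0,0,0,1,-30,0,-115,0,0,0,1,-75,-3,-115,0,0,0,1,-120,-6,-115,0,0,0,1,-165,-9,-115,0,0,0,1,-210,-12,-115,0,0,0,1,-255,-15,-115,0,0,0,1,-300,-18,-115,0,0,0])

```text
t: 46.15
eef_pos: [503.9, -101.0, 139.3]
tcp_rot: [3.141, 0.0, 1.545]
ft_force: [0.5, -0.4, 0.0]
opening: 1.0
```

```bash
python3 rel.py 482.5,-387.5,134,1.571 482.5,-387.5,20,1.571; python3 -c "
from fit import *
for j in jars(): print(*j)"
```

```text
t 46.15 p [ 503.9 -101.   139.3] rpy [3.1412 0.     1.545 ] F [ 0.5 -0.4  0. ] open 1.0
482.5,-387.5,134,1.571 -> [-287.   -14.     5.3] [ 0.02  0.   -1.49]
482.5,-387.5,20,1.571 -> [-287.   -14.1  119.3] [ 0.02  0.   -1.49]
top [591.8 196.2  64.4] [30.6 34.  10. ] [253.7 197.7]
top [527.9 117.8  60.4] [76.4  7.  10.1] [276.9 217.6]
top [532.1 198.3  63.7] [30.3 29.8  8.9] [252.3 215.8]
top [ 483.  -387.9   66.1] [29.9 34.4 10.8] [429.7 234.6]
side [596.7 197.1  63.4] [22.2 48.2  7.1] [310.8 189.3]
side [ 482.3 -387.8   65.5] [38.1 41.9  9.8] [302.3 358.1]
```

Call:
arm_command(motion=[1,-45,-2,5,0,0,-1.5,1,-90,-5,5,0,0,-1.5,1,-135,-7,5,0,0,-1.5,1,-180,-9,5,0,0,-1.5,1,-225,-11,5,0,0,-1.5,1,-265,-13,5,0,0,-1.5,1,-288,-14,20,0,0,-1.5,1,-288,-14,55,0,0,-1.5,1,-288,-14,90,0,0,-1.5,1,-288,-14,112,0,0,-1.5,1,-288,-14,119,0,0,-1.5,1,-288,-14,119,0,0,-1.5,-1,-288,-14,119,0,0,-1.5,-1,-288,-14,119,0,0,-1.5,-1,-288,-14,119,0,0,-1.5,-1,-288,-14,119,0,0,-1.5,-1,-288,-14,119,0,0,-1.5,-1,-288,-14,119,0,0,-1.5,-1,-288,-14,119,0,0,-1.5,-1,-288,-14,119,0,0,-1.5])

```text
t: 48.25
eef_pos: [482.9, -386.7, 20.2]
tcp_rot: [3.142, -0.0, 1.571]
ft_force: [-0.9, 0.5, 2.3]
opening: 0.519
```

```bash
python3 rel.py 590,-43,130,1.571 590,-43,30,1.571
```

```text
t 48.25 p [ 482.9 -386.7   20.2] rpy [ 3.1415e+00 -1.0000e-04  1.5711e+00] F [-0.9  0.5  2.3] open 0.519
590,-43,130,1.571 -> [ 343.7  107.2 -109.8] [ 0.01 -0.    0.01]
590,-43,30,1.571 -> [343.7 107.2  -9.8] [ 0.01 -0.    0.01]
```

Call:
arm_command(motion=[-1,0,0,-15,0,0,0,-1,0,0,-55,0,0,0,-1,10,3,-95,0,0,0,-1,45,14,-110,0,0,0,-1,88,27,-110,0,0,0,-1,131,41,-110,0,0,0,-1,174,54,-110,0,0,0,-1,217,68,-110,0,0,0,-1,260,81,-110,0,0,0,-1,303,94,-110,0,0,0,-1,330,103,-110,0,0,0,-1,344,107,-95,0,0,0,-1,344,107,-60,0,0,0,-1,344,107,-30,0,0,0,-1,344,107,-15,0,0,0,-1,344,107,-13,0,0,0,-1,344,107,-13,0,0,0,-1,344,107,-11,0,0,0,-1,344,107,-11,0,0,0])

```text
t: 50.15
eef_pos: [590.1, -43.0, 31.9]
tcp_rot: [3.14, 0.0, 1.571]
ft_force: [-0.5, 1.0, -1.9]
opening: 0.519
```

Call:
arm_command(motion=[-1,0,0,1,0,0,0,-1,0,0,1.5,0,0,0,-1,0,0,1.5,0,0,0])

```text
t: 50.45
eef_pos: [590.0, -42.8, 30.2]
tcp_rot: [3.141, 0.0, 1.571]
ft_force: [-1.2, -0.6, 3.7]
opening: 0.523
```

Call:
arm_command(motion=[-1,0,0,0,0,0,0,0.3,0,0,0,0,0,0,0.6,0,0,0,0,0,0,1,0,0,0,0,0,0,1,0,0,0,0,0,0,1,0,0,0,0,0,0,1,0,0,0,0,0,0,1,0,0,-20,0,0,0,1,0,0,-60,0,0,0,1,0,0,-100,0,0,0,1,0,-30,-130,0,0,8,1,0,-60,-165,0,0,16,1,0,-85,-205,0,0,24,1,0,-90,-245,0,0,32,1,0,-90,-285,0,0,40,1,0,-90,-325,0,0,48,1,0,-80,-355,0,0,56,1,0,-60,-365,0,0,64,1,0,-40,-365,0,0,72])

```text
t: 52.35
eef_pos: [550.5, -42.7, 397.0]
tcp_rot: [3.14, -0.003, 0.309]
ft_force: [-0.0, 0.0, 0.1]
opening: 1.001
```

```bash
python3 rel.py 699,-45,294,-0.0134; python3 -c "
from fit import *
for j in jars(): print(*j)"
```

```text
t 52.35 p [550.5 -42.7 397. ] rpy [ 3.1398 -0.0035  0.3087] F [-0.   0.   0.1] open 1.001
699,-45,294,-0.0134 -> [140.5  47.1 103.5] [ 0.07 -0.22 18.45]
top [591.9 196.3  64. ] [30.4 33.3  8.4] [253.6 197.8]
top [529.6 118.3  60.8] [79.9  8.5 11.7] [276.8 216.8]
top [531.5 216.6  65.1] [30.  33.4  9.1] [246.9 215.3]
side [531.3 215.1  63.8] [38.2 36.6  9.2] [290.7 187.6]
side [590.4 196.2  64.1] [35.4 38.6  7.5] [309.  189.4]
side [527.8 117.1  58.9] [85.9 16.3  9.3] [293.9 207.4]
side [588.2 -46.   76.2] [38.3 38.7  7.4] [321.6 237.8]
```

The middle tray jar has been knocked from y=198 to y=216, against the tray's far wall. It's still in the tray and upright by its lid height; I'll check it again before sliding. Next, the bar.

Call:
arm_command(motion=[1,40,13,5,0,0,8,1,80,26,5,0,0,16,1,120,39,5,0,0,18.7,1,141,46.5,5,0,0,18.7,1,141,46.5,5,0,0,18.7,0.6,141,46.5,40,0,0,18.7,0.4,141,46.5,75,0,0,18.7,0.2,141,46.5,98,0,0,18.7,0,141,46.5,103,0,0,18.7,-1,141,46.5,103,0,0,18.7,-1,141,46.5,103,0,0,18.7,-1,141,46.5,103,0,0,18.7,-1,141,46.5,103,0,0,18.7,-1,141,46.5,103,0,0,18.7,-1,141,46.5,103,0,0,18.7,-1,141,46.5,103,0,0,18.7,-1,141,46.5,103,0,0,18.7,-1,141,46.5,103,0,0,18.7,-1,141,46.5,103,0,0,18.7])

```text
t: 54.35
eef_pos: [698.4, -43.3, 291.8]
tcp_rot: [-3.142, -0.001, -0.012]
ft_force: [1.6, 0.3, 1.8]
opening: 0.159
```

Call:
arm_command(motion=[-1,-17,0,1,0,0,0,-1,-35,0,3,0,0,0,-1,-52,0,6,0,0,0,-1,-68,0,11,0,0,0,-1,-85,0,17,0,0,0,-1,-100,0,24,0,0,0,-1,-116,0,33,0,0,0,-1,-130,0,42,0,0,0,-1,-144,0,53,0,0,0,-1,-156,0,65,0,0,0,-1,-168,0,78,0,0,0,-1,-179,0,92,0,0,0,-1,-188,0,106,0,0,0,-1,-197,0,121,0,0,0,-1,-204,0,137,0,0,0,-1,-210,0,154,0,0,0,-1,-214,0,170,0,0,0,-1,-218,0,187,0,0,0,-1,-219,0,205,0,0,0,-1,-220,0,220,0,0,0])

```text
t: 56.35
eef_pos: [479.5, -40.5, 72.0]
tcp_rot: [-3.142, -0.004, -0.012]
ft_force: [2.1, 8.5, 38.5]
opening: 0.159
```

Call:
arm_command(motion=[-1,0,0,3,0,0,0,-1,0,0,5,0,0,0,-1,0,0,6,0,0,0,-1,0,0,6,0,0,0])

```text
t: 56.75
eef_pos: [479.6, -41.0, 68.2]
tcp_rot: [3.141, -0.005, -0.012]
ft_force: [-4.3, 0.9, 38.2]
opening: 0.162
```

```bash
python3 rel.py; python3 -c "
from fit import *
p,d=env.read_camera('side'); P=cloud('side',d,np.ones((400,640),bool))
for x0 in range(500,700,40):
    s=(P[:,2]>80)&(P[:,2]<115)&(P[:,0]>x0)&(P[:,0]<x0+20)&(P[:,1]>-115)&(P[:,1]<-85)
    if s.sum()>3: print(x0,s.sum(),np.percentile(P[s,2],[20,50,90]))
"
```

```text
t 56.75 p [479.6 -41.   68.2] rpy [ 3.1407 -0.0046 -0.0118] F [-4.3  0.9 38.2] open 0.162
500 39 [92.1 96.2 99.9]
540 36 [92.6 96.4 99.3]
580 41 [92.6 97.2 99.4]
620 36 [ 93.6  96.7 100.5]
660 39 [ 92.4  97.1 100. ]
```

Call:
arm_command(motion=[-1,0,0,-4,0,0,0,-1,0,0,-13,0,0,0,-1,1,0,-24,0,0,0,-1,2,0,-34,0,0,0,-1,5,0,-45,0,0,0,-1,8,0,-56,0,0,0,-1,11,0,-66,0,0,0,-1,14,0,-76,0,0,0,-1,18,0,-86,0,0,0,-1,23,0,-96,0,0,0,-1,28,0,-106,0,0,0,-1,34,0,-115,0,0,0,-1,40,0,-124,0,0,0,-1,47,0,-133,0,0,0,-1,54,0,-142,0,0,0,-1,61,0,-150,0,0,0,-1,69,0,-158,0,0,0,-1,77,0,-165,0,0,0])

```text
t: 58.6
eef_pos: [556.0, -42.1, 230.5]
tcp_rot: [3.141, -0.0, -0.012]
ft_force: [4.5, -2.9, -4.4]
opening: 0.165
```

Call:
arm_command(motion=[-1,8,0,-7,0,0,0,-1,17,0,-14,0,0,0,-1,26,0,-20,0,0,0,-1,35,0,-26,0,0,0,-1,44,0,-31,0,0,0,-1,54,0,-36,0,0,0,-1,64,0,-40,0,0,0,-1,75,0,-44,0,0,0,-1,85,0,-47,0,0,0,-1,96,0,-50,0,0,0,-1,107,0,-52,0,0,0,-1,118,0,-54,0,0,0,-1,129,0,-55,0,0,0,-1,138,0,-56,0,0,0,-1,143,0,-56,0,0,0,-1,143,0,-56,0,0,0])

```text
t: 60.2
eef_pos: [698.5, -44.1, 286.2]
tcp_rot: [3.141, 0.001, -0.012]
ft_force: [1.1, -5.8, -1.3]
opening: 0.163
```

```bash
python3 rel.py; python3 -c "
from fit import *
for j in jars(): print(*j)
p,d=env.read_camera('side'); cv2.imwrite('pics/s11.png',cv2.resize(p[80:280,230:480],None,fx=3,fy=3)[:,:,::-1])"
```

```text
t 60.2 p [698.5 -44.1 286.2] rpy [ 3.1407e+00  1.1000e-03 -1.2300e-02] F [ 1.1 -5.8 -1.3] open 0.163
top [592.2 196.4  64.1] [30.4 33.  10.2] [253.7 197.7]
top [530.8 118.1  60.6] [76.1  8.5 12. ] [276.9 215.7]
top [531.7 216.4  64.8] [30.2 34.   9.9] [247.  215.3]
side [531.2 214.4  63.8] [37.9 39.6  7.4] [290.7 187.6]
side [590.8 198.3  63.5] [35.3 42.9  8.2] [309.  189.4]
side [528.1 115.8  59.1] [86.5 18.1  8.3] [293.7 207.5]
side [588.8 -44.8  70. ] [36.  39.4  7.6] [321.7 239.1]
```

View pics/s11.png

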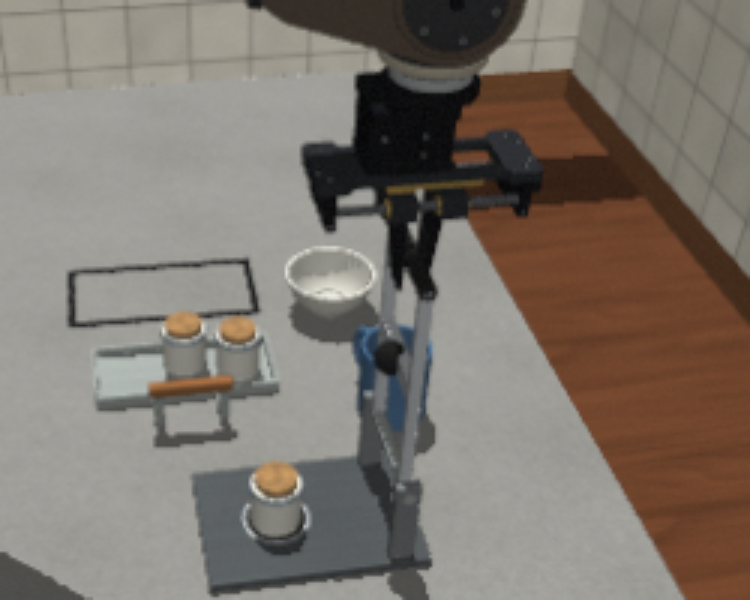

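The third lid is home (70.0 mm), and both tray jars stand upright, the middle one against the far wall. I'll place the third at x≈470.

Call:
arm_command(motion=[0,0,0,0,0,0,0,0.5,0,0,0,0,0,0,1,0,0,0,0,0,0,1,0,0,0,0,0,0,1,0,0,-10,0,0,0,1,0,0,-50,0,0,0,1,0,0,-95,0,0,0,1,-45,0,-100,0,0,-8,1,-90,0,-100,0,0,-16,1,-130,0,-100,0,0,-24,1,-170,0,-100,0,0,-32,1,-200,0,-80,0,0,-40,1,-200,0,-50,0,0,-48,1,-200,0,-20,0,0,-56,1,-200,0,20,0,0,-64,1,-200,0,50,0,0,-72,1,-170,0,80,0,0,-80,1,-140,0,110,0,0,-88,1,-110,0,140,0,0,-90.7,1,-110,0,152,0,0,-90.7])

```text
t: 62.35
eef_pos: [590.4, -42.0, 132.2]
tcp_rot: [-3.141, -0.0, 1.573]
ft_force: [-0.6, -0.3, -0.3]
opening: 1.001
```

Call:
arm_command(motion=[1,0,0,40,0,0,0,1,0,0,80,0,0,0,1,0,0,100,0,0,0,1,0,0,104,0,0,0,-1,0,0,104,0,0,0,-1,0,0,104,0,0,0,-1,0,0,104,0,0,0,-1,0,0,104,0,0,0,-1,0,0,104,0,0,0,-1,0,0,104,0,0,0,-1,0,0,104,0,0,0])

```text
t: 63.45
eef_pos: [588.3, -42.0, 30.9]
tcp_rot: [3.141, -0.0, 1.571]
ft_force: [-1.4, -0.6, 3.3]
opening: 0.521
```

```bash
python3 rel.py 470,200,130,1.5458 470,200,29,1.5458
```

```text
t 63.45 p [588.3 -42.   30.9] rpy [ 3.1413 -0.      1.5712] F [-1.4 -0.6  3.3] open 0.521
470,200,130,1.5458 -> [ 242.1 -118.2  -99.2] [ 0.02 -0.    1.45]
470,200,29,1.5458 -> [ 242.1 -118.3    1.8] [ 0.02 -0.    1.45]
```

Call:
arm_command(motion=[-1,0,0,-15,0,0,0,-1,0,0,-55,0,0,0,-1,0,0,-95,0,0,0,-1,35,-17,-100,0,0,0,-1,75,-37,-100,0,0,0,-1,115,-56,-100,0,0,0,-1,155,-76,-100,0,0,0,-1,195,-96,-100,0,0,0,-1,230,-113,-100,0,0,1,-1,242,-118,-85,0,0,1.5,-1,242,-118,-50,0,0,1.5,-1,242,-118,-20,0,0,1.5,-1,242,-118,-2,0,0,1.5,-1,242,-118,2,0,0,1.5,-1,242,-118,4,0,0,1.5,-1,242,-118,4.5,0,0,1.5,-1,242,-118,4.5,0,0,1.5])

```text
t: 65.15
eef_pos: [470.6, 200.0, 27.0]
tcp_rot: [3.14, -0.001, 1.545]
ft_force: [0.7, 0.8, -1.6]
opening: 0.52
```

Call:
arm_command(motion=[-1,0,0,1.5,0,0,0,-1,0,0,2,0,0,0,-1,0,0,2,0,0,0])

```text
t: 65.45
eef_pos: [470.5, 200.0, 24.9]
tcp_rot: [3.14, -0.0, 1.545]
ft_force: [-1.0, -1.5, 5.1]
opening: 0.521
```

Call:
arm_command(motion=[0.3,0,0,0,0,0,0,0.6,0,0,0,0,0,0,1,0,0,0,0,0,0,1,0,0,0,0,0,0,1,0,0,0,0,0,0,1,0,0,0,0,0,0,1,0,0,-30,0,0,0,1,0,0,-70,0,0,0,1,0,0,-115,0,0,0,0.2,-40,5,-115,0,0,0,-0.2,-75,10,-115,0,0,0,-0.4,-110,10,-115,0,0,0,-0.4,-150,10,-115,0,0,0,-0.4,-190,10,-115,0,0,0,-0.4,-210,10,-115,0,0,0])

```text
t: 66.95
eef_pos: [474.5, -12.7, 139.2]
tcp_rot: [3.141, 0.0, 1.543]
ft_force: [0.3, 0.8, 0.3]
opening: 0.554
```

```bash
python3 - <<'E'
from reg import *
for j in jars(): print(*j)
for cam in("top","side"):
    p,d=grab(cam); hsv=cv2.cvtColor(p,cv2.COLOR_RGB2HSV)
    P0=proj(cam,[[527,115,60]])[0].astype(int)
    m=np.zeros(d.shape,bool); m[P0[1]-25:P0[1]+25,P0[0]-25:P0[0]+25]=1
    m&=(hsv[:,:,0]<20)&(hsv[:,:,1]>90)
    P=cloud(cam,d,m); P=P[(P[:,2]>40)&(abs(P[:,1]-115)<20)]; print(cam,"handle",P.min(0),P.max(0),np.polyfit(P[:,0],P[:,1],1)[0])
    r=mark(cam,[522,365,-.04]); print(r.x)
    cv2.imwrite(f'pics/{cam}12.png',cv2.resize(p[130:270,160:360],None,fx=3.5,fy=3.5)[:,:,::-1])
E
python3 rel.py 528,115.5,34,1.546
```

```text
top [591.976 196.218  63.504] [30.94  34.297 11.056] [253.614 197.807]
top [527.866 118.338  60.657] [82.846  8.023 10.423] [276.729 217.22 ]
top [531.836 216.505  64.792] [30.175 33.315 10.379] [247.012 215.296]
top [472.5   199.119  65.072] [29.37  30.5   12.107] [251.618 233.763]
side [528.696 121.481  63.814] [ 42.215 219.62  170.673] [292.4   187.636]
side [590.141 197.354  63.711] [34.902 40.015  8.209] [309.    189.442]
side [550.301 115.94   59.229] [41.475 17.531  7.737] [300.373 206.902]
top handle [489.725 114.231  53.116] [569.467 123.062  66.661] -0.02566348762806206
[522.31  365.528  -0.04 ]
side handle [528.758 108.427  46.911] [571.266 124.846  62.736] 0.017798811295595088
[521.161 364.212  -0.041]
t 67.15 p [474.7 -10.2 139.1] rpy [-3.1415e+00 -2.0000e-04  1.5438e+00] F [ 0.8  0.9 -0.1] open 0.382
528,115.5,34,1.546 -> [127.   49.9 105.1] [-0.01 -0.01 -0.13]
```

View pics/top12.png

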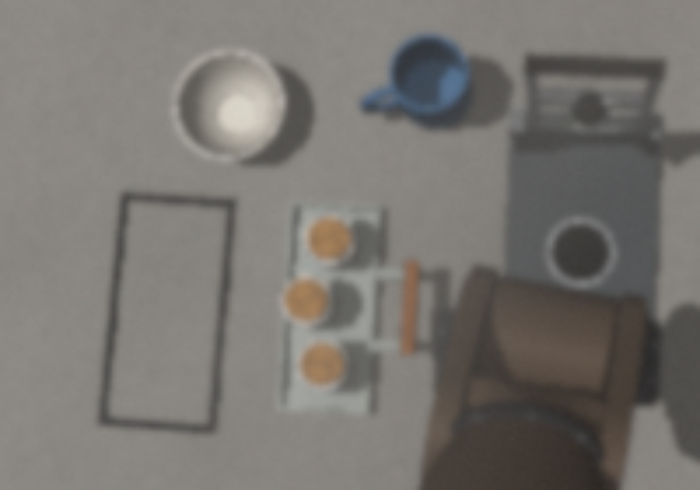

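View pics/side12.png

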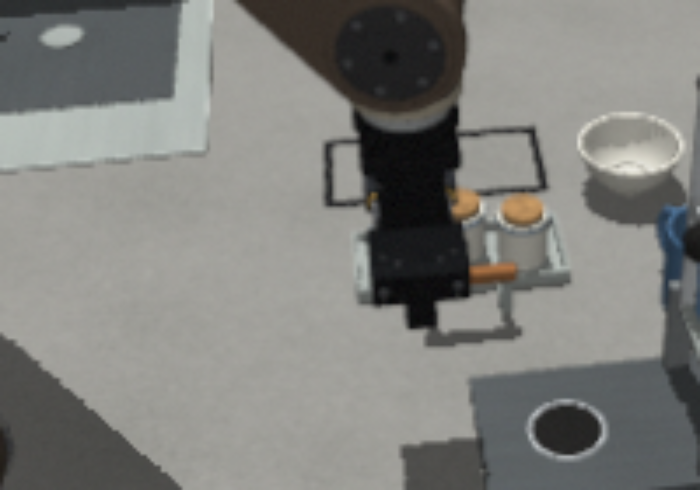

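The top view shows all three jars in the tray: lids near (330,240), (306,300) and (323,363) in the zoom, with the middle one at the far wall. The handle is at (411,305) and the bowl and mug haven't moved. Now I'll grip the handle.

Call:
arm_command(motion=[-0.2,30,12,0,0,0,0,-0.2,70,28,0,0,0,0,-0.2,110,44,0,0,0,0,-0.2,127.5,50,0,0,0,0,-0.2,127.5,50,5,0,0,0,-0.2,127.5,50,35,0,0,0,-0.2,127.5,50,70,0,0,0,-0.2,127.5,50,95,0,0,0,-0.2,127.5,50,105,0,0,0,-0.2,127.5,50,105,0,0,0])

```text
t: 68.15
eef_pos: [527.1, 115.9, 33.2]
tcp_rot: [-3.139, 0.0, 1.545]
ft_force: [0.1, -0.4, 0.4]
opening: 0.402
```

Call:
arm_command(motion=[-1,0,0,0,0,0,0,-1,0,0,0,0,0,0,-1,0,0,0,0,0,0,-1,0,0,0,0,0,0,-1,0,0,0,0,0,0,-1,0,0,0,0,0,0])

```text
t: 68.75
eef_pos: [528.4, 116.3, 34.9]
tcp_rot: [3.14, -0.0, 1.545]
ft_force: [-1.6, 5.7, 7.6]
opening: 0.144
```

```bash
python3 - <<'E'
from reg import *
for j in jars(): print(*j)
p,d=grab("side")
cv2.imwrite(f'pics/side13.png',cv2.resize(p[130:270,160:360],None,fx=3.5,fy=3.5)[:,:,::-1])
E
python3 rel.py
```

```text
side [584.841 159.383  64.147] [ 47.308 106.99   77.118] [309.195 189.922]
side [471.361 193.69   63.76 ] [36.285 34.758  7.09 ] [273.25  193.463]
t 68.9 p [528.4 116.2  34.9] rpy [ 3.1400e+00 -5.0000e-04  1.5451e+00] F [0.6 3.5 7.3] open 0.148
```

View pics/side13.png

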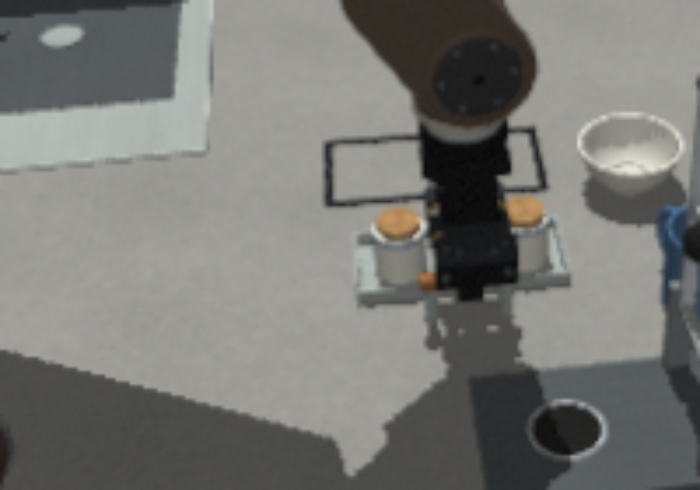

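Call:
arm_command(motion=[-1,2,0,0,0,0,0,-1,6,-1,0,0,0,0,-1,12,-1,0,0,0,0,-1,20,-2,0,0,0,0.1,-1,29,-3,0,0,0,0.2,-1,39,-3,0,0,0,0.2,-1,49,-4,0,0,0,0.3,-1,59,-5,0,0,0,0.3,-1,69,-6,0,0,0,0.4,-1,79,-7,0,0,0,0.4,-1,89,-8,0,0,0,0.5,-1,99,-9,0,0,0,0.6,-1,109,-9,0,0,0,0.6,-1,119,-10,0,0,0,0.7,-1,129,-11,0,0,0,0.8,-1,139,-12,0,0,0,0.8,-1,147,-13,0,0,0,0.9,-1,154,-13,0,0,0,0.9,-1,159,-14,0,0,0,0.9,-1,162,-14,0,0,0,0.9])

```text
t: 70.9
eef_pos: [518.7, 277.0, 35.3]
tcp_rot: [3.141, 0.001, 1.53]
ft_force: [1.1, -14.1, 12.0]
opening: 0.145
```

```bash
cat > chk.py <<'E'
from reg import *
import sys
for j in jars(): print(*j)
for c in("top","side"):
    p,d=grab(c)
    cv2.imwrite(f'pics/{c}{sys.argv[1]}.png',cv2.resize(p[130:270,160:360],None,fx=3.5,fy=3.5)[:,:,::-1])
E
python3 chk.py 14; python3 rel.py
```

```text
side [582.194 349.522  63.987] [37.098 34.934  9.106] [299.95 163.75]
side [464.306 353.355  63.489] [32.983 38.538  8.165] [267.295 166.049]
t 71.1 p [518.8 277.4  35.3] rpy [3.1403e+00 6.0000e-04 1.5294e+00] F [-0.4 -7.4 10.5] open 0.143
```

View pics/top14.png

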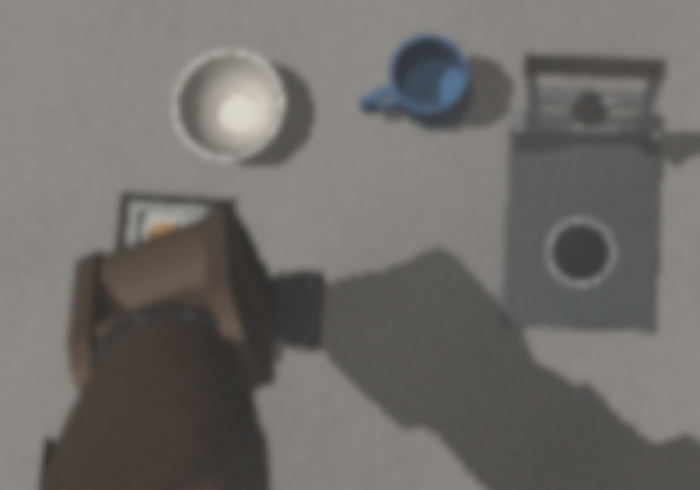

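View pics/side14.png

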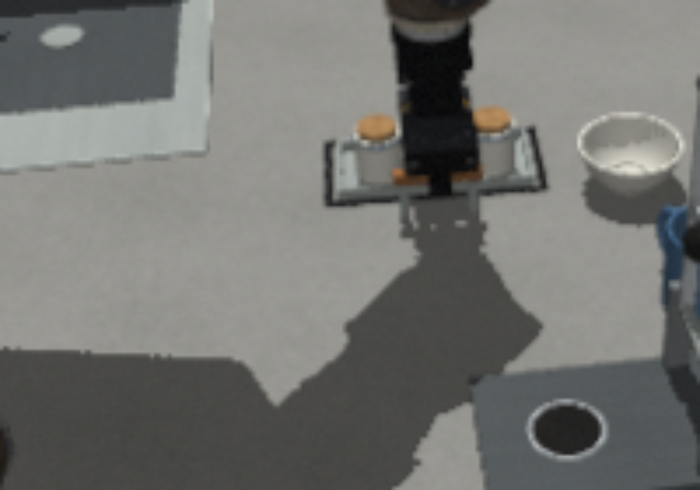

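The tray is inside the outline, about 3 mm short. I'll finish the slide, release and lift clear.

Call:
arm_command(motion=[-1,2,0,0,0,0,0,-1,3.5,0,0,0,0,0,-1,3.5,0,0,0,0,0,-1,3.5,0,-0.5,0,0,0,-0.6,3.5,0,-0.5,0,0,0,-0.3,3.5,0,-0.5,0,0,0,-0.2,3.5,0,-0.5,0,0,0,-0.2,3.5,0,-0.5,0,0,0,-0.2,3.5,0,-0.5,0,0,0,-0.2,3.5,0,-30,0,0,0,-0.2,3.5,0,-75,0,0,0,-0.2,3.5,0,-120,0,0,0,-0.2,-40,0,-140,0,0,0,-0.2,-85,0,-150,0,0,0,-0.2,-130,0,-150,0,0,0,-0.2,-175,0,-150,0,0,0,-0.2,-220,0,-150,0,0,0,-0.2,-265,0,-150,0,0,0,-0.2,-300,0,-150,0,0,0,-0.2,-300,0,-150,0,0,0])

```text
t: 73.1
eef_pos: [505.6, -24.8, 184.2]
tcp_rot: [3.141, 0.0, 1.526]
ft_force: [0.2, 1.1, 0.6]
opening: 0.398
```

```bash
python3 chk.py 15; python3 rel.py
python3 - <<'E'
from reg import *
for c in("top","side"):
    p,d=grab(c); P=cloud(c,d,np.ones((400,640),bool))
    s=(P[:,2]>295)&(P[:,0]>640)&(P[:,0]<760)&(abs(P[:,1]+45)<110)&(P[:,2]<335); print('bar',s.sum(),P[s].min(0),P[s].max(0))
    hsv=cv2.cvtColor(p,cv2.COLOR_RGB2HSV); P0=proj(c,[[518,281,60]])[0].astype(int)
    m=np.zeros(d.shape,bool); m[P0[1]-20:P0[1]+20,P0[0]-20:P0[0]+20]=1
    m&=(hsv[:,:,0]<20)&(hsv[:,:,1]>90); P=cloud(c,d,m); P=P[(P[:,2]>45)&(abs(P[:,1]-281)<20)]; print("handle",P.min(0),P.max(0),np.polyfit(P[:,0],P[:,1],1)[0])
E
```

```text
top [584.454 355.684  64.633] [31.31  30.898 10.426] [206.293 198.78 ]
top [518.671 278.582  60.599] [80.015 13.582  8.891] [228.375 218.713]
top [523.931 377.476  65.103] [30.32  35.543  8.432] [199.    216.261]
top [464.648 360.545  64.586] [29.996 34.279 11.266] [202.885 234.701]
side [462.949 356.987  63.293] [36.579 33.508  8.82 ] [267.115 165.672]
t 73.3 p [505.8 -20.7 184.1] rpy [ 3.1416e+00 -2.0000e-04  1.5299e+00] F [-0.2  0.2 -0.1] open 0.403
bar 243 [690.656 -98.958 297.067] [707.63    9.115 326.453]
handle [478.622 272.655  49.587] [558.665 285.643  65.755] -0.04334119592489339
bar 227 [ 690.192 -101.255  295.116] [706.463  10.76  323.223]
handle [473.442 271.373  49.174] [490.56  285.021  60.153] -0.03226510340552796
```

View pics/top15.png

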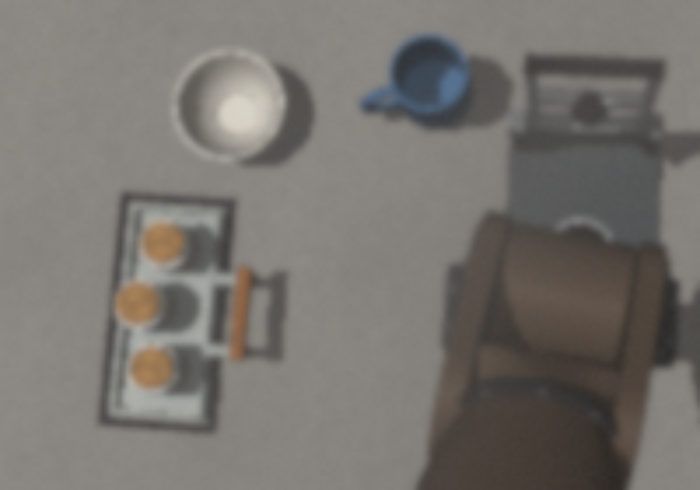

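View pics/side15.png

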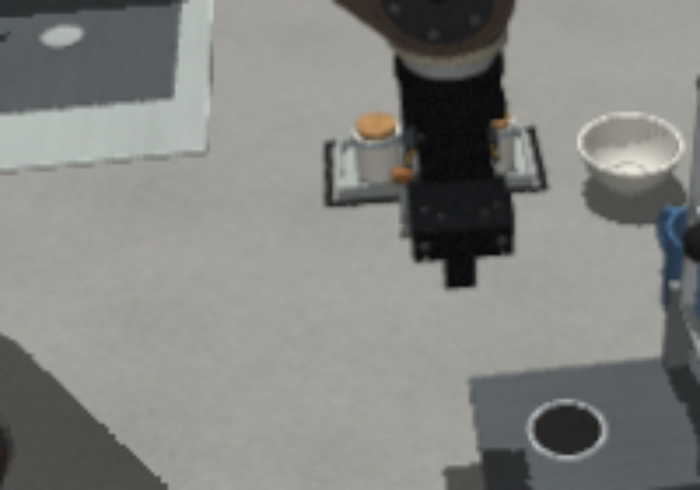

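The tray lies inside the outline, level with its edges. All three lids sit at about 64 mm, the arm is up, and the bowl and mug haven't moved. Handing in.

```bash
python3 -c "
from cell import env
print(env.job_done())"
```

```text
the job is handed in; nothing more can be done
None
```

I pressed all three lids home with the lever press, stood the sealed jars in the tray, slid the loaded tray by its handle onto the outline, and handed in at about 74 s of the 210 s allowed. The job reports no verdict, so the result rests on my own checks.

- **Lids:** each lid top dropped about 6 mm on the press (from about 76 to 70 mm). The arm was level each time, and I eased it back at roughly 0.5 rad/s. All three jars now stand with lid tops at about 64–65 mm, which fits a sealed jar on the tray floor.
- **Tray:** its centre is about 1–2 mm from the outline's, worked out from the handle. Its direction is −0.043 rad against the outline's −0.040 rad.
- **Press and bystanders:** the arm is up and the robot is clear of everything. The mug and bowl look unmoved. I did not check the soap bottle at the end, but nothing went near it.
- **Disturbance:** the middle jar was knocked about 18 mm while already in the tray. It stayed upright against the far wall, about 14 mm off the tray's centre line (limit 30 mm), so I left it there.
- **Disagreements and gaps:**
  - The two cameras differ by 2–4 mm in y for the jars.
  - The final side view was partly blocked by the gripper, so two of the jars' heights come from the top view only.
  - On the first upstroke the wrist force briefly reached about 38 N while the bar was gripped.

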